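Pin an electrolyser test cell into line

ROBOT

A 6-joint arm with a two-finger parallel gripper is mounted at the origin on a cart in front of the work surface, level with it; the furniture and walls round the work are solid. World frame = base frame: x ahead of the robot, y to its left, z up, the work surface at z = 0. Lengths are in mm, angles in degrees, forces in N, time in s.
With the tool pointing down it reaches from about 350 to 850 mm from the base axis. Payload 8.1 kg.
Tool frame: the origin (TCP) lies on the mounting face of the last link; the fingertips stand 173 mm ahead of it and the grasp point (between the pads) lies 155 mm ahead of it; z points along the fingers, y is the direction in which the jaws open and shut (so a half turn about z gives the same grasp; the last joint's range is limited). The gripper opens to 85 mm and grips with 20 to 120 N. Pads are 22 mm wide; open, the fingers measure 114 mm over their backs; the gripper's body (76 mm by 85 mm) begins 54 mm behind the grasp point. The pads swing forward as they close: fully open they stand 13 mm farther back than shut.
Start: joints at [65.065, 7.471, 85.268, -0, 87.261, -4.893], TCP at [205.605, 563.678, 404.692] pointing down, gripper open.
Joint ranges: [-169.43, 169.43], [-51.17, 129.36], [1.28, 143.12], [-76.62, 256.62], [0, 156.53], [-152.29, 152.29]. Speed limits (degrees/s): [136.94, 136.94, 159.86, 180, 180, 180].

INTERFACE

Orientations are given as [roll, pitch, yaw] about the fixed x, y, z axes, in that order (R = Rz(yaw) Ry(pitch) Rx(roll)).
In Python, from bench import * gives the robot as it stands.
- The arm moves only by the tool arm_command, never from a script. Its argument "plan" is a list of rows, each an object of numbers: "jaw": the closure, from 0 (fully open) to 1 (shut); "dx", "dy", "dz": the shift along the tool's x, y, z in mm; "wx", "wy", "wz": the turn, a rotation vector about the tool's x, y, z in rad. A call has 1 to 12 rows; each row is the pose to reach, as a shift and turn from the pose commanded when the call began, along the tool's axes at that moment; what a row does not reach only later rows make up. A row lasts 1/10 s, in which the tool goes at most 50 mm and 8.59 degrees, less where a joint would pass 70% of its speed; a pose out of reach is approached as far as the arm can. A call with a gripper value outside its range is refused whole. The fingers move at their own pace and stop on an object; "squeeze" is the grip in N (left out, the last holds). Time passes only in rows, so rows that repeat a pose let the fingers close. It gives the time, the measured TCP pose, the force and the opening at its end, in the units of the state.
- sense(): the state, without advancing time (a new reading comes with each control period).
- snapshot(name): name is "scene" or "top"; returns a dict with "pixels" (420x560x3 uint8, red, green, blue), "fx", "fy", "cx", "cy" (pixels), "extrinsics" (4x4, takes a point from camera to world coordinates). Camera axes: x right, y up, looking along -z (the intrinsics and any distortion apply to the point x, -y, -z); pixel columns grow to the right and rows downward; lengths in mm; the calibration is good to about 2 mm. A picture is of the moment at which its call begins. There is no depth.
- hand_in(): hands the job in, once; it reports no verdict.
Trained networks look in the newest picture that a camera, given by its name, has taken for a name from the list of things; names that differ only in an ending like _2 or _b are one class to them, and where a whole thing is asked for, a point or a joint stands for the part that bears it (a point fixed in the world has none). Each returns a list of dicts, best first, with "score" (0 to 1); they miss things now and then, are a little off and sometimes report something else, mostly with a low value. They report only what shows in the picture. A call takes as long as a camera call.
- recognise(camera, target): "box" ([left, top, width, height] in pixels, round what is visible of it).
- pinpoint(camera, target): "pixel" ([column, row] in pixels: a listed point, or the origin of a listed thing).
The state is a dict: "time": time; "joint_pos": joint angles; "qd": joint speeds; "joint_efforts": joint torques, N m; "tool_pos": TCP position; "tcp_rot": TCP orientation; "ft_force": force on the tool from outside, world axes, zero at the start; "wrist_torque": the same for the moment, N m; "finger_gap": finger opening in mm.
Only numpy, scipy, OpenCV 4.12 (cv2) and the standard library are available. Lean on these libraries where they do the work, as an engineer would, in place of code of your own. Each camera call takes 0.05 s, during which the arm holds its last target.

TASK

Finish stacking the test cell: lay the grey-blue end plate with the bar handle on top of the crooked stack on the assembly base, its copper tab directly above the base's copper tab. Then drive both orange-headed tapered pins all the way home through the two pin holes, so that every layer is pulled into line with the base, and leave the pins in. Do not knock over or shove the bottles and other things standing about.

Things in the scene. Friction and masses are not known exactly. Their poses are not given: they have to be found in the camera images.
- base: assembly base, fixed to the bench: aluminium plate 180 x 130 x 12 mm on four legs, top 52 mm above the bench, open beneath. Origin on the bench under its centre, z up, x along the long side. A copper tab sticks out of its -x edge. Its two 20.5 mm through holes at (+62, -37) and (-62, +37) mm are the reference: the layers on it lie crooked
- base_hole0 (a point): centre of the base's hole at (+62, -37) mm, at the level of the base's top
- base_hole1 (a point): centre of the base's hole at (-62, +37) mm, at the level of the base's top
- frame: loose white plastic frame 160 x 110 x 10 mm, 0.18 kg, with a window, lying on the base; same two 20.5 mm holes at (+62, -37), (-62, +37) mm. Origin at the centre of its underside, x along the long side. It starts 2 to 5 mm and up to 0.02 rad out of line with the base and slides when pushed
- frame_hole0 (a point): centre of the frame's hole at (+62, -37), on its top face
- frame_hole1 (a point): centre of the frame's hole at (-62, +37), on its top face
- flow_plate: loose dark graphite plate 160 x 110 x 10 mm, 0.25 kg, with a serpentine pattern, lying on the frame (its top 72 mm above the bench), out of line the other way by as much; same holes, origin and axes as the frame
- flow_plate_hole0 (a point): centre of the graphite plate's hole at (+62, -37), on its top face
- flow_plate_hole1 (a point): centre of the graphite plate's hole at (-62, +37), on its top face
- end_plate: loose end plate, grey-blue anodised aluminium, 160 x 110 x 14 mm, 0.36 to 0.54 kg, flat on the bench; origin at the centre of its underside, x along the long side. Two 20.5 mm holes at (+62, -37), (-62, +37) mm. Copper tab (30 mm wide, sticks out 25 mm) at its -x edge. Brass hose stubs at (+56, +37), (-56, -37) mm rise 23 mm above the plate. On the stack its underside is 72 mm above the bench
- end_plate_handle (a point): middle of the black bar handle over the end plate's centre, 43 mm above the plate's underside: 70 mm long along the plate's x, 14 mm wide, 14 mm high, on two posts, its underside 22 mm above the plate's top
- end_plate_hole0 (a point): centre of the end plate's hole at (+62, -37), on its top face
- end_plate_hole1 (a point): centre of the end plate's hole at (-62, +37), on its top face
- pin_stand: blue sheet-metal stand, fixed to the bench, 120 (x) x 56 (y) mm, top 88 mm above the bench; holds the pins upright at (+30, 0) and (-30, 0) mm
- pin_a: tapered pin, 0.14 kg, upright in the stand's hole at +x. Origin on its axis at the flange's underside, z towards the head. Below: 42 mm of 19 mm diameter, then a 36 mm taper to a 6 mm tip. Flange 32 mm diameter, 5 mm thick; above it a round orange head 24 mm in diameter, from 5 to 45 mm. Home, its origin is 86 mm above the bench, flange on the end plate. About 5 to 20 N downward drives it
- pin_b: the other tapered pin, the same, standing in the stand's hole at -x. Either pin may go in either hole
- amber_bottle: bystander: brown bottle, 56 mm diameter, 116 mm tall, close behind the base; origin at its foot
- blue_cap_bottle: bystander: white bottle with blue cap, 48 mm diameter, 98 mm tall, close behind the pin stand; origin at its foot
- specimen_cup: bystander: specimen cup with yellow lid, 65 mm diameter, 64 mm tall; origin at its foot
- timer: bystander: white lab timer 64 x 64 x 18 mm; origin at its underside
- white_cup: bystander: white-lidded specimen cup, 65 mm diameter, 64 mm tall, close behind the end plate; origin at its foot
- marker: bystander: black marker 133 mm long (y), 16 mm thick, lying near the front edge

How it is judged (in metres and radians):
On the way:
1. the end plate lies on the stack, its tab over the base's tab, within 8 mm, and let go (horizontal distance between end_plate_hole0 and base_hole0 below 0.008 m and horizontal distance between end_plate_hole1 and base_hole1 below 0.008 m and z of end_plate in the frame of base below 0.0745 m and contact force between the fingers and end_plate below 0.05 N), for 0.2 s.
At the end, for the whole second after the job is handed in: Both pins are home: within 2.5 mm of the axes of the base's two holes, upright, flanges within 2.5 mm of their seat. Frame, graphite plate and end plate lie flat on one another, each hole within 2 mm of the base's, tab over tab, all at rest ((horizontal distance between pin_a and base_hole0 below 0.0025 m or horizontal distance between pin_a and base_hole1 below 0.0025 m) and z of each of pin_a, pin_b in the frame of base below 0.0885 m and angle between each of pin_a, pin_b's own z axis and vertical below 0.06 rad and (horizontal distance between pin_b and base_hole0 below 0.0025 m or horizontal distance between pin_b and base_hole1 below 0.0025 m) and horizontal distance between each of frame_hole0, flow_plate_hole0, end_plate_hole0 and base_hole0 below 0.002 m and horizontal distance between each of frame_hole1, flow_plate_hole1, end_plate_hole1 and base_hole1 below 0.002 m and z of frame in the frame of base between 0.0505 and 0.0535 m and z of flow_plate in the frame of base between 0.0605 and 0.0635 m and z of end_plate in the frame of base between 0.0705 and 0.074 m and linear speed of each of pin_a, pin_b, end_plate below 0.02 m/s); the robot touches nothing.
It fails at once if a bystander is shoved more than 30 mm (distance of any of amber_bottle, blue_cap_bottle, specimen_cup, timer, white_cup, marker from where it was at the start of the episode above 0.03 m).
It fails at once if a bottle or a cup is tipped over (angle between any of amber_bottle, blue_cap_bottle, specimen_cup, white_cup's own z axis and vertical above 0.5 rad).
It also fails if it takes over 72 s, if anything falls off the work surface, if the arm or the gripper's body presses on something with over 40 N, if the wrist force passes 120 N, or if a joint passes its speed limit or range.

## Working session

There is one attempt and no reset: what is moved stays moved. The work goes in short steps, Python scripts to look and compute and a tool call to move; the robot and the scene stay as the last step left them, time stands still between calls to the robot, and variables do not carry over. Pictures are saved under pics/ and viewed, and the job is handed in when it is done.

Besides the shell and the picture viewer there is one more tool, called after "Call:" as name([rows], argument=value, ...), one row to a line, values as JSON. arm_command: Moves the arm, as the interface text tells. Its arguments: {"type":"object","properties":{"plan":{"type":"array"},"squeeze":{"type":"number"}},"required":["plan"]}

```bash
mkdir -p pics
cat > h.py <<'E'
import numpy as np, cv2
from bench import *
def save(cam,name):
    s=snapshot(cam); cv2.imwrite('pics/'+name+'.png',cv2.cvtColor(np.asarray(s['pixels'],np.uint8),cv2.COLOR_RGB2BGR)); return s
def ray(s,p):
    E=np.array(s['extrinsics']); d=np.array([(p[0]-s['cx'])/s['fx'],-(p[1]-s['cy'])/s['fy'],-1.])
    return E[:3,3],E[:3,:3]@d
def atz(s,p,z):
    o,d=ray(s,p); return o+d*(z-o[2])/d[2]
def proj(s,P):
    E=np.array(s['extrinsics']); q=E[:3,:3].T@(np.array(P,float)-E[:3,3]); return np.array([s['cx']+s['fx']*q[0]/-q[2], s['cy']-s['fy']*q[1]/-q[2]])
def tri(s1,p1,s2,p2):
    o1,d1=ray(s1,p1);o2,d2=ray(s2,p2);A=np.c_[d1,-d2];t=np.linalg.lstsq(A,o2-o1,rcond=None)[0]
    a=o1+d1*t[0];b=o2+d2*t[1];return (a+b)/2,np.linalg.norm(a-b)
E
python3 - <<'E'
from h import *
a=save('scene','s0');b=save('top','t0')
for s in(a,b):print({k:np.round(v,3).tolist() if k=='extrinsics' else v for k,v in s.items() if k!='pixels'})
print(sense())
E
```

```text
{'fx': 391.62322198027954, 'fy': 391.62322198027954, 'cx': 278.44342847292853, 'cy': 207.3386349988584, 'extrinsics': [[0.768, 0.357, -0.532, 7.675], [-0.641, 0.447, -0.624, -374.546], [0.015, 0.82, 0.572, 619.737], [0.0, 0.0, 0.0, 1.0]]}
{'fx': 485.1584972364392, 'fy': 485.1584972364392, 'cx': 293.04280635011645, 'cy': 211.40913469784175, 'extrinsics': [[-0.004, 0.993, -0.119, 403.064], [-1.0, -0.005, -0.008, 207.288], [-0.008, 0.119, 0.993, 1167.63], [0.0, 0.0, 0.0, 1.0]]}
{'time': 0.1, 'joint_pos': array([ 6.50659778e+01,  7.51096943e+00,  8.53218754e+01,  1.62643752e-03,
        8.72621888e+01, -4.89323009e+00]), 'qd': array([ 0.0202486 , -0.08232919, -0.19997041, -0.02595359, -0.07720091,
        0.0137297 ]), 'joint_efforts': array([ 9.02624724e-04, -5.70946240e+01, -5.01946199e+01, -2.40519967e-04,
        8.10228375e-03,  4.12853103e-05]), 'tool_pos': array([205.5039074 , 563.49516996, 403.75829256]), 'tcp_rot': array([-1.79905451e+02, -9.72481280e-03,  1.59959121e+02]), 'ft_force': array([-0.27931905,  0.55692356, -0.34172958]), 'wrist_torque': array([ 0.00413692, -0.04336736, -0.00247743]), 'finger_gap': 85.1370486501473}
```

View pics/s0.png

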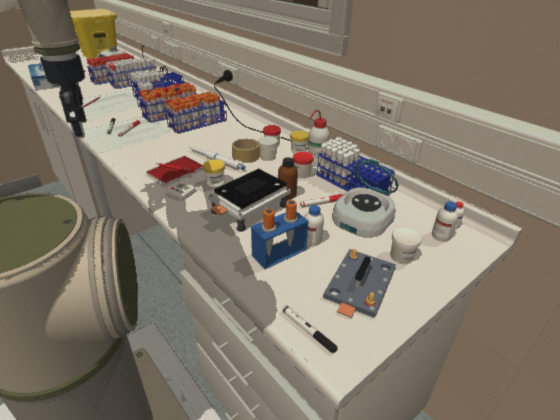

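View pics/t0.png

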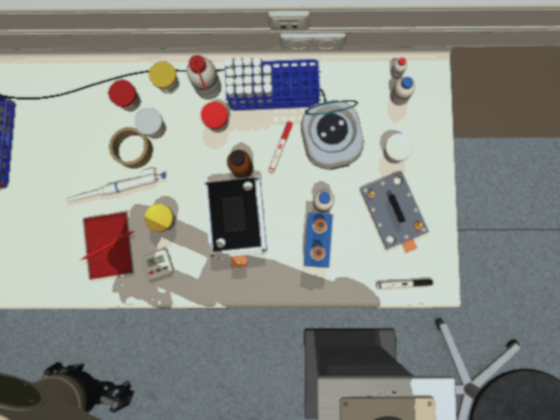

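Run:
```python
from h import *
T=['base','base_hole0','base_hole1','frame','flow_plate','flow_plate_hole0','flow_plate_hole1','end_plate','end_plate_handle','end_plate_hole0','end_plate_hole1','pin_stand','pin_a','amber_bottle','blue_cap_bottle','specimen_cup','timer','white_cup','marker']
for c in('scene','top'):
  for t in T:
    print(c,t,[(np.round(d['pixel'],1).tolist(),round(d['score'],2)) for d in pinpoint(c,t)[:3]])
print(sense()['time'])
```

```text
scene base [([247.8, 204.5], 0.72), ([266.6, 228.2], 0.3), ([248.3, 191.8], 0.25)]
scene base_hole0 [([223.1, 194.0], 0.97), ([274.5, 185.8], 0.32)]
scene base_hole1 [([223.1, 194.0], 0.97), ([274.5, 185.8], 0.32)]
scene frame [([249.0, 191.1], 0.75), ([385.1, 262.8], 0.67)]
scene flow_plate [([247.9, 187.7], 0.61), ([246.8, 206.2], 0.55), ([212.0, 181.5], 0.3)]
scene flow_plate_hole0 [([223.7, 185.8], 0.84), ([278.0, 181.2], 0.79), ([398.3, 255.4], 0.58)]
scene flow_plate_hole1 [([223.7, 185.8], 0.84), ([278.0, 181.2], 0.79), ([398.3, 255.4], 0.58)]
scene end_plate [([359.3, 283.0], 0.82), ([307.2, 326.6], 0.31)]
scene end_plate_handle [([361.2, 266.2], 0.76)]
scene end_plate_hole0 [([386.8, 265.5], 0.94), ([276.6, 186.3], 0.64), ([334.0, 289.0], 0.57)]
scene end_plate_hole1 [([386.8, 265.5], 0.94), ([276.6, 186.3], 0.64), ([334.0, 289.0], 0.57)]
scene pin_stand [([277.9, 254.9], 0.82)]
scene pin_a [([293.7, 220.6], 0.78), ([268.5, 225.9], 0.64), ([247.7, 208.3], 0.41)]
scene amber_bottle [([288.7, 191.4], 0.93)]
scene blue_cap_bottle [([311.4, 240.8], 0.68), ([221.3, 193.8], 0.63)]
[... 594 characters left out ...]
flow_plate_hole1 [([246.9, 183.3], 0.72), ([220.2, 243.3], 0.57)]
top end_plate [([394.5, 207.8], 0.67)]
top end_plate_handle [([395.5, 207.9], 0.66)]
top end_plate_hole0 [([388.0, 238.6], 0.82), ([396.9, 182.2], 0.69)]
top end_plate_hole1 [([388.0, 238.6], 0.82), ([396.9, 182.2], 0.69)]
top pin_stand [([321.4, 240.3], 0.9)]
top pin_a [([317.2, 248.7], 0.66), ([319.8, 223.6], 0.57), ([245.6, 185.8], 0.17)]
top amber_bottle [([244.2, 164.2], 0.74), ([403.7, 282.1], 0.68), ([389.8, 238.0], 0.35)]
top blue_cap_bottle [([321.6, 201.7], 0.63)]
top specimen_cup [([164.3, 221.2], 0.67)]
top timer [([153.8, 264.5], 0.63)]
top white_cup [([396.4, 156.0], 0.59)]
top marker [([402.4, 282.7], 0.88)]
2.0
```

Run:
```python
import cv2
t=cv2.imread('pics/t0.png')
c=lambda im,x,y,w,h,k,n:cv2.imwrite('pics/'+n,cv2.resize(im[y:y+h,x:x+w],None,fx=k,fy=k,interpolation=cv2.INTER_CUBIC))
c(t,190,165,100,110,5.4,'t_base.png');c(t,290,155,150,110,5.3,'t_end.png')
s=cv2.imread('pics/s0.png')
c(s,190,150,140,120,5,'s_base.png');c(s,290,230,130,100,6,'s_end.png')
```

```text
(no output)
```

View pics/t_base.png

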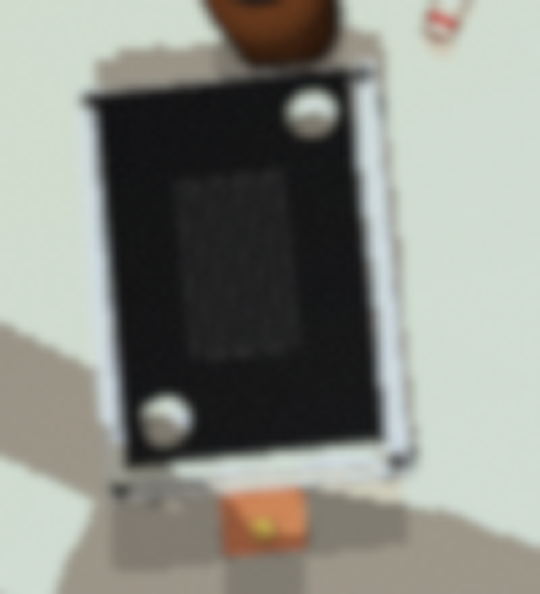

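View pics/t_end.png

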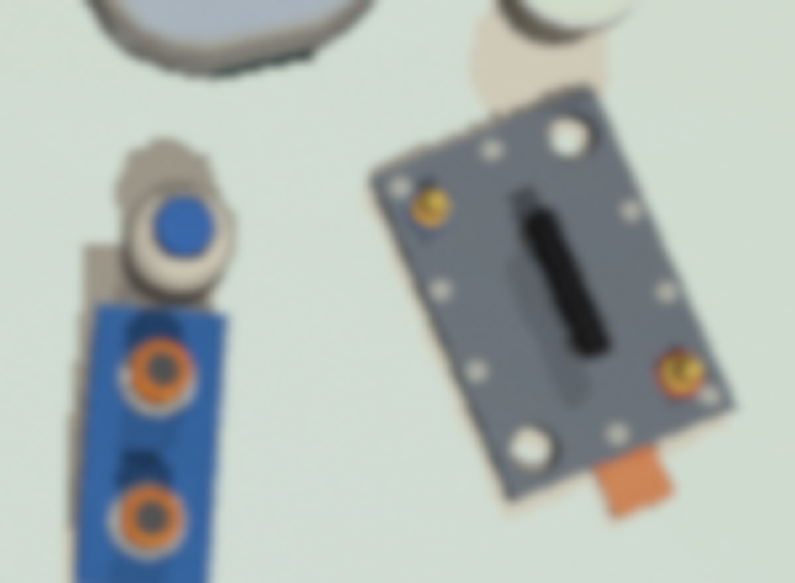

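View pics/s_base.png

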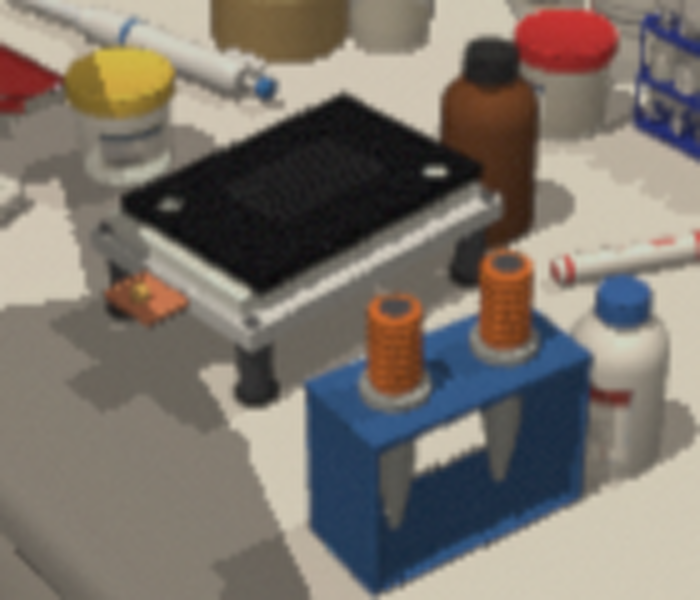

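View pics/s_end.png

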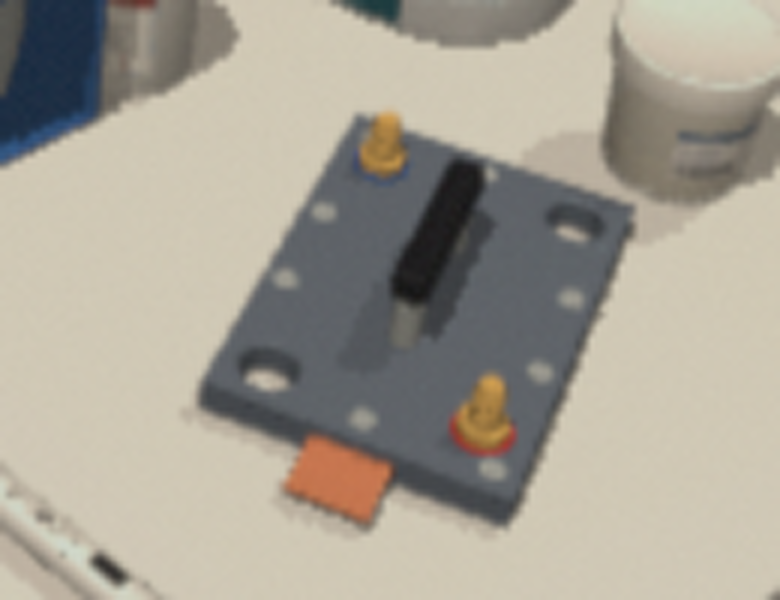

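```bash
cat > fit.py <<'E'
from h import *
from scipy.optimize import least_squares
import pickle
def fit(obs,x0):
    # obs: list (cam, localpoint, pixel)
    def f(v):
        c,s=np.cos(v[2]),np.sin(v[2])
        r=[]
        for cam,p,px in obs:
            r+=list(proj(cam,[v[0]+c*p[0]-s*p[1],v[1]+s*p[0]+c*p[1],p[2]])-px)
        return np.array(r)
    o=least_squares(f,x0,x_scale=[10,10,.1],loss='soft_l1')
    return o.x,f(o.x).reshape(-1,2)
E
python3 - <<'E'
from fit import *
S=snapshot('scene');T=snapshot('top')
pickle.dump(({k:v for k,v in S.items() if k!='pixels'},{k:v for k,v in T.items() if k!='pixels'}),open('cams.pkl','wb'))
def m(cam,off,k,l): return [(cam,np.array(p,float),np.array(q)/k+off) for p,q in l]
tb=m(T,[190,165],5.4,[((90,65,52),(88,100)),((90,-65,52),(367,73)),((-90,65,52),(120,490)),((-90,-65,52),(402,462))])
sb=m(S,[190,150],5,[((-90,65,52),(105,235)),((-90,-65,52),(250,328)),((90,-65,52),(492,200))])
te=m(T,[290,155],5.3,[((80,55,14),(372,178)),((80,-55,14),(590,88)),((-80,-55,14),(735,405)),((-80,55,14),(510,500)),((62,-37,14),(570,136)),((-62,37,14),(530,447)),((35,0,50),(537,210)),((-35,0,50),(592,352))])
se=m(S,[290,230],6,[((80,55,14),(360,118)),((80,-55,14),(632,207)),((-80,-55,14),(510,512)),((-80,55,14),(203,387)),((62,-37,14),(575,222)),((-62,37,14),(268,368)),((35,0,50),(470,165)),((-35,0,50),(410,285))])
for n,l,x0 in(('base',[tb,sb,tb+sb],(450,320,0)),('end',[te,se,te+se],(450,0,.4))):
    for o in l:
        x,r=fit(o,x0);print(n,np.round(x[:2],1),np.degrees(x[2]).round(2),np.round(r,1).tolist())
# flow plate holes top z=72
for q in((312,110),(165,418)): print('flow',atz(T,np.array(q)/5.4+[190,165],72).round(1))
for q in((436,171),(171,204)): print('flowS',atz(S,np.array(q)/5+[190,150],72).round(1))
# pins: head tops z=133 ; flange
for q,q2 in(((162,370),(508,262)),((152,518),(396,306))):
    a=np.array(q)/5.3+[290,155];b=np.array(q2)/5+[190,150]
    print('pin',atz(T,a,133).round(1),atz(S,b,133).round(1),tri(T,a,S,b))
for n,t,z in(('blue',(321.6,201.7),0),('amber',(244.2,164.2),0),('wcup',(396.4,156),0),('marker',(402.4,282.7),8),('stand',(321.4,240.3),0)): print(n,atz(T,t,z).round(1))
E
```

```text
base [525.7 349.6] 6.57 [[-2.7, -1.7], [0.9, -3.3], [-1.0, 2.9], [3.1, 1.3]]
base [519.1 346.8] 6.21 [[-3.7, -0.8], [0.1, 1.3], [1.6, -0.7]]
base [522.5 348.8] 5.8 [[-1.9, -0.8], [1.8, -1.6], [-1.3, 4.0], [2.9, 3.2], [-3.0, -1.7], [0.5, 0.4], [2.1, -1.3]]
end [543.9 -25.1] 22.1 [[-0.7, -0.6], [0.1, -0.7], [-0.0, 0.6], [-0.0, 0.3], [0.0, -0.2], [0.1, 0.4], [-0.5, -0.4], [1.4, 0.5]]
end [537.7 -31.5] 22.27 [[-0.6, -0.2], [0.6, 0.6], [0.5, -0.5], [-0.6, -0.1], [0.1, 0.3], [-0.1, 0.5], [0.2, -0.5], [-0.1, -0.2]]
end [542.6 -27.1] 22.17 [[0.1, -0.0], [0.9, -0.2], [0.9, 1.1], [0.9, 0.9], [0.9, 0.3], [1.0, 0.9], [0.4, 0.1], [2.3, 1.0], [-0.6, -2.0], [0.4, -1.4], [0.2, -3.1], [-0.5, -2.5], [-0.1, -1.7], [0.0, -1.8], [0.1, -2.5], [-0.2, -2.4]]
flow [595.1 319.1  72. ]
flow [464.8 379.8  72. ]
flowS [584.1 308.7  72. ]
flowS [455.5 369.   72. ]
pin [498.  156.4 133. ] [495.7 153.5 133. ] (array([498.24067237, 156.25643103, 130.47776272]), np.float64(0.07036798533486968))
pin [438.4 161.1 133. ] [435.9 158.2 133. ] (array([438.39066266, 161.0375586 , 130.37190691]), np.float64(0.31767390419853403))
blue [566.5 146.7   0. ]
amber [660.4 335.6   0. ]
wcup [678.7 -38.    0. ]
marker [371.3 -41.4   8. ]
stand [472.8 148.3   0. ]
```

Run:
```python
from fit import *
S,T=pickle.load(open('cams.pkl','rb'))
def m(cam,off,k,l): return [(cam,np.array(p,float),np.array(q)/k+off) for p,q in l]
for d in (6,7,8):
  a,b=90-d,65-d
  tb=m(T,[190,165],5.4,[((a,b,53),(88,100)),((a,-b,53),(367,73)),((-a,b,53),(120,490)),((-a,-b,53),(402,462))])
  sb=m(S,[190,150],5,[((-a,b,53),(105,235)),((-a,-b,53),(250,322)),((a,-b,53),(492,197))])
  for o in (tb,sb):
    x,r=fit(o,(520,350,.1));print(d,np.round(x[:2],1),np.degrees(x[2]).round(2),np.round(r,1).tolist())
tf=m(T,[190,165],5.4,[((80,55,72),(103,103)),((80,-55,72),(350,80)),((-80,55,72),(128,465)),((-80,-55,72),(382,438))])
sf=m(S,[190,150],5,[((80,55,72),(345,95)),((-80,55,72),(123,205)),((-80,-55,72),(262,290)),((80,-55,72),(483,165))])
for o in (tf,sf):
    x,r=fit(o,(520,350,.1));print('flow',np.round(x[:2],1),np.degrees(x[2]).round(2),np.round(r,1).tolist())
tab=m(T,[190,165],5.4,[((0,0,0),(264,522)),((0,0,0),(222,492)),((0,0,0),(308,490)),((0,0,0),(230,555)),((0,0,0),(306,550))])
for _,_,q in tab: print('tab',atz(T,q,50).round(1))
for q in((278,181.2),(223.7,185.8)):print('fh S',atz(S,q,72).round(1))
for q in((246.9,183.3),(220.2,243.3),(232.1,213.6)):print('fh T',atz(T,q,72).round(1))
```

```text
6 [525.  349.6] 5.42 [[0.7, 0.1], [-0.6, 0.2], [0.5, -0.2], [-0.5, -0.1]]
6 [519.4 343.9] 5.2 [[0.1, -1.1], [0.4, 0.6], [-0.6, 0.3]]
7 [524.9 349.6] 5.34 [[1.2, 0.5], [-0.9, 0.7], [0.8, -0.7], [-1.0, -0.4]]
7 [518.5 343.5] 5.33 [[0.5, -0.8], [0.3, 0.4], [-1.3, 0.4]]
8 [524.9 349.5] 5.16 [[1.8, 0.8], [-1.2, 1.2], [1.1, -1.2], [-1.6, -0.7]]
8 [517.6 343.3] 5.55 [[0.8, -0.6], [0.3, 0.3], [-2.1, 0.5]]
flow [527.2 348.8] 5.33 [[-1.3, -1.4], [0.7, -1.7], [-0.5, 1.2], [1.0, 1.5]]
flow [521.5 340.5] 6.51 [[-0.4, 0.2], [-0.4, -0.4], [0.3, -0.3], [0.5, 0.5]]
tab [421.7 340.5  50. ]
tab [434.4 358.5  50. ]
tab [435.1 321.9  50. ]
tab [407.8 354.8  50. ]
tab [409.8 322.6  50. ]
fh S [595.7 319.3  72. ]
fh S [468.1 390.5  72. ]
fh T [599.9 321.1  72. ]
fh T [462.8 380.5  72. ]
fh T [530.2 354.4  72. ]
```

```bash
cat > mv.py <<'E'
import numpy as np,sys
# usage: mv.py cx cy cz cyaw tx ty tz tyaw
a=list(map(float,sys.argv[1:9]));p=np.radians(a[3])
d=np.array(a[4:7])-a[:3]
dw=(a[7]-a[3]+180)%360-180
print('dx %.1f dy %.1f dz %.1f wz %.4f'%(np.cos(p)*d[0]+np.sin(p)*d[1],np.sin(p)*d[0]-np.cos(p)*d[1],-d[2],-np.radians(dw)))
E
python3 mv.py 205.6 563.7 404.7 160 544 -25 300 202.1
```

```text
dx -519.3 dy -437.5 dz 104.7 wz -0.7348
```

Call:
arm_command([
  {"jaw": 0, "dx": -519, "dy": -437, "dz": 30, "wz": -0.735},
  {"jaw": 0, "dx": -519, "dy": -437, "dz": 30, "wz": -0.735},
  {"jaw": 0, "dx": -519, "dy": -437, "dz": 30, "wz": -0.735},
  {"jaw": 0, "dx": -519, "dy": -437, "dz": 30, "wz": -0.735},
  {"jaw": 0, "dx": -519, "dy": -437, "dz": 30, "wz": -0.735},
  {"jaw": 0, "dx": -519, "dy": -437, "dz": 30, "wz": -0.735},
  {"jaw": 0, "dx": -519, "dy": -437, "dz": 30, "wz": -0.735},
  {"jaw": 0, "dx": -519, "dy": -437, "dz": 30, "wz": -0.735},
  {"jaw": 0, "dx": -519, "dy": -437, "dz": 30, "wz": -0.735},
  {"jaw": 0, "dx": -519, "dy": -437, "dz": 30, "wz": -0.735},
  {"jaw": 0, "dx": -519, "dy": -437, "dz": 30, "wz": -0.735},
  {"jaw": 0, "dx": -519, "dy": -437, "dz": 30, "wz": -0.735},
])

```text
invalid input
```

Call:
arm_command([
  {"jaw": 0.0, "dx": -519.0, "dy": -437.0, "dz": 30.0, "wx": 0.0, "wy": 0.0, "wz": -0.735},
  {"jaw": 0.0, "dx": -519.0, "dy": -437.0, "dz": 30.0, "wx": 0.0, "wy": 0.0, "wz": -0.735},
  {"jaw": 0.0, "dx": -519.0, "dy": -437.0, "dz": 30.0, "wx": 0.0, "wy": 0.0, "wz": -0.735},
  {"jaw": 0.0, "dx": -519.0, "dy": -437.0, "dz": 30.0, "wx": 0.0, "wy": 0.0, "wz": -0.735},
  {"jaw": 0.0, "dx": -519.0, "dy": -437.0, "dz": 30.0, "wx": 0.0, "wy": 0.0, "wz": -0.735},
  {"jaw": 0.0, "dx": -519.0, "dy": -437.0, "dz": 30.0, "wx": 0.0, "wy": 0.0, "wz": -0.735},
  {"jaw": 0.0, "dx": -519.0, "dy": -437.0, "dz": 30.0, "wx": 0.0, "wy": 0.0, "wz": -0.735},
  {"jaw": 0.0, "dx": -519.0, "dy": -437.0, "dz": 30.0, "wx": 0.0, "wy": 0.0, "wz": -0.735},
  {"jaw": 0.0, "dx": -519.0, "dy": -437.0, "dz": 30.0, "wx": 0.0, "wy": 0.0, "wz": -0.735},
  {"jaw": 0.0, "dx": -519.0, "dy": -437.0, "dz": 30.0, "wx": 0.0, "wy": 0.0, "wz": -0.735},
  {"jaw": 0.0, "dx": -519.0, "dy": -437.0, "dz": 30.0, "wx": 0.0, "wy": 0.0, "wz": -0.735},
  {"jaw": 0.0, "dx": -519.0, "dy": -437.0, "dz": 30.0, "wx": 0.0, "wy": 0.0, "wz": -0.735},
])

```text
time: 3.3
tool_pos: [496.7, 55.9, 379.3]
tcp_rot: [-180.0, 0.1, -157.9]
ft_force: [0.5, -0.2, 0.9]
finger_gap: 85.3
```

```bash
python3 mv.py 504.6 43.5 378 202.1 544 -25 270 202.1
```

```text
dx -10.7 dy -78.3 dz 108.0 wz -0.0000
```

Call:
arm_command([
  {"jaw": 0.0, "dx": -10.7, "dy": -78.3, "dz": 108.0, "wx": 0.0, "wy": 0.0, "wz": 0.0},
  {"jaw": 0.0, "dx": -10.7, "dy": -78.3, "dz": 108.0, "wx": 0.0, "wy": 0.0, "wz": 0.0},
  {"jaw": 0.0, "dx": -10.7, "dy": -78.3, "dz": 108.0, "wx": 0.0, "wy": 0.0, "wz": 0.0},
  {"jaw": 0.0, "dx": -10.7, "dy": -78.3, "dz": 108.0, "wx": 0.0, "wy": 0.0, "wz": 0.0},
  {"jaw": 0.0, "dx": -10.7, "dy": -78.3, "dz": 108.0, "wx": 0.0, "wy": 0.0, "wz": 0.0},
])

```text
time: 3.8
tool_pos: [535.2, -10.6, 270.7]
tcp_rot: [179.9, -0.1, -158.0]
ft_force: [0.7, 0.4, 1.0]
finger_gap: 85.5
```

Run:
```python
from h import *
b=save('top','t1');a=save('scene','s1');s=sense();print(s['time'],s['tool_pos'],s['tcp_rot'],s['ft_force'])
p=s['tool_pos'];g=np.array([p[0],p[1],p[2]-173])
print(proj(b,g),proj(a,g))
c=lambda im,x,y,w,h,k,n:cv2.imwrite('pics/'+n,cv2.resize(im[y:y+h,x:x+w],None,fx=k,fy=k,interpolation=cv2.INTER_CUBIC))
t=cv2.imread('pics/t1.png');s=cv2.imread('pics/s1.png')
B=np.hstack([cv2.resize(t[150:270,330:450],(390,390)),cv2.resize(s[180:320,300:440],(390,390))]);cv2.imwrite('pics/c1.png',B)
```

```text
3.9 [535.92782235  -9.90682081 272.79309013] [-1.79950835e+02  1.32008973e-01 -1.57899239e+02] [-0.18087709  0.71121966  0.13234224]
[394.78567213 208.74955877] [358.20215695 243.78181071]
```

View pics/c1.png

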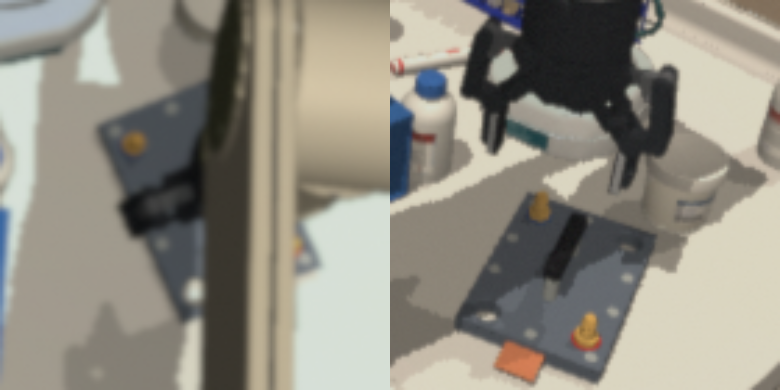

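```bash
python3 mv.py 535.7 -11 271.5 202.1 543.9 -25.1 199 202.1
```

```text
dx -2.3 dy -16.1 dz 72.5 wz -0.0000
```

Call:
arm_command([
  {"jaw": 0.0, "dx": -2.3, "dy": -16.0, "dz": 30.0, "wx": 0.0, "wy": 0.0, "wz": 0.0},
  {"jaw": 0.0, "dx": -2.3, "dy": -16.0, "dz": 72.0, "wx": 0.0, "wy": 0.0, "wz": 0.0},
  {"jaw": 0.0, "dx": -2.3, "dy": -16.0, "dz": 72.0, "wx": 0.0, "wy": 0.0, "wz": 0.0},
  {"jaw": 0.0, "dx": -2.3, "dy": -16.0, "dz": 72.0, "wx": 0.0, "wy": 0.0, "wz": 0.0},
  {"jaw": 0.0, "dx": -2.3, "dy": -16.0, "dz": 72.0, "wx": 0.0, "wy": 0.0, "wz": 0.0},
])

```text
time: 4.4
tool_pos: [544.9, -24.1, 202.1]
tcp_rot: [-179.9, 0.2, -157.9]
ft_force: [-0.1, 0.1, -0.4]
finger_gap: 85.3
```

Run:
```python
from h import *
a=save('scene','s2');s=sense();print(s['time'],s['tool_pos'],s['tcp_rot'],s['ft_force'])
s=cv2.imread('pics/s2.png');cv2.imwrite('pics/c2.png',cv2.resize(s[180:320,290:430],None,fx=4,fy=4))
```

```text
4.45 [545.03374512 -24.19641334 202.1521021 ] [-179.86224048    0.24433472 -157.88450431] [-0.23994132  0.41948249  0.29739338]
```

View pics/c2.png

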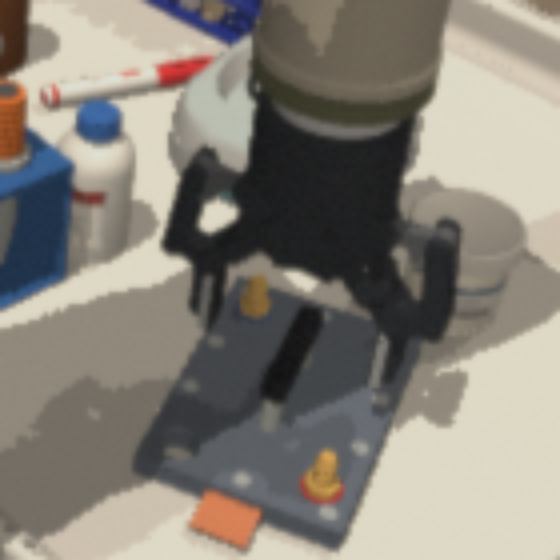

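Call:
arm_command([
  {"jaw": 1.0, "dx": 0.0, "dy": 0.0, "dz": 3.0, "wx": 0.0, "wy": 0.0, "wz": 0.0},
  {"jaw": 1.0, "dx": 0.0, "dy": 0.0, "dz": 3.0, "wx": 0.0, "wy": 0.0, "wz": 0.0},
  {"jaw": 1.0, "dx": 0.0, "dy": 0.0, "dz": 3.0, "wx": 0.0, "wy": 0.0, "wz": 0.0},
  {"jaw": 1.0, "dx": 0.0, "dy": 0.0, "dz": 3.0, "wx": 0.0, "wy": 0.0, "wz": 0.0},
  {"jaw": 1.0, "dx": 0.0, "dy": 0.0, "dz": 3.0, "wx": 0.0, "wy": 0.0, "wz": 0.0},
  {"jaw": 1.0, "dx": 0.0, "dy": 0.0, "dz": 3.0, "wx": 0.0, "wy": 0.0, "wz": 0.0},
  {"jaw": 1.0, "dx": 0.0, "dy": 0.0, "dz": 3.0, "wx": 0.0, "wy": 0.0, "wz": 0.0},
  {"jaw": 1.0, "dx": 0.0, "dy": 0.0, "dz": 3.0, "wx": 0.0, "wy": 0.0, "wz": 0.0},
], squeeze=80)

```text
time: 5.25
tool_pos: [543.8, -24.6, 196.3]
tcp_rot: [-180.0, 0.0, -157.9]
ft_force: [-1.2, -0.4, 4.5]
finger_gap: 12.5
```

Call:
arm_command([
  {"jaw": 1.0, "dx": 0.0, "dy": 0.0, "dz": -20.0, "wx": 0.0, "wy": 0.0, "wz": 0.0},
  {"jaw": 1.0, "dx": 0.0, "dy": 0.0, "dz": -60.0, "wx": 0.0, "wy": 0.0, "wz": 0.0},
  {"jaw": 1.0, "dx": 0.0, "dy": 0.0, "dz": -100.0, "wx": 0.0, "wy": 0.0, "wz": 0.0},
  {"jaw": 1.0, "dx": 0.0, "dy": 0.0, "dz": -140.0, "wx": 0.0, "wy": 0.0, "wz": 0.0},
  {"jaw": 1.0, "dx": 0.0, "dy": 0.0, "dz": -165.0, "wx": 0.0, "wy": 0.0, "wz": 0.0},
  {"jaw": 1.0, "dx": 0.0, "dy": 0.0, "dz": -165.0, "wx": 0.0, "wy": 0.0, "wz": 0.0},
  {"jaw": 1.0, "dx": 0.0, "dy": 0.0, "dz": -165.0, "wx": 0.0, "wy": 0.0, "wz": 0.0},
])

```text
time: 5.95
tool_pos: [543.3, -24.5, 359.7]
tcp_rot: [180.0, -0.1, -157.9]
ft_force: [0.3, -0.5, -4.7]
finger_gap: 12.6
```

```bash
python3 - <<'E'
from h import *
s=sense();print(s['time'],s['tool_pos'],s['tcp_rot'],s['ft_force'],s['finger_gap'])
E
python3 mv.py 543.9 -24.6 362 202.1 525 349.6 362 185.4
```

```text
5.95 [543.29725894 -24.46696228 359.67412274] [ 1.79968490e+02 -5.14833769e-02 -1.57931009e+02] [ 0.30391899 -0.47495705 -4.66818265] 12.607071376566164
dx -123.3 dy 353.8 dz -0.0 wz 0.2915
```

Call:
arm_command([
  {"jaw": 1.0, "dx": -16.0, "dy": 45.0, "dz": 0.0, "wx": 0.0, "wy": 0.0, "wz": 0.03},
  {"jaw": 1.0, "dx": -31.0, "dy": 90.0, "dz": 0.0, "wx": 0.0, "wy": 0.0, "wz": 0.07},
  {"jaw": 1.0, "dx": -47.0, "dy": 135.0, "dz": 0.0, "wx": 0.0, "wy": 0.0, "wz": 0.11},
  {"jaw": 1.0, "dx": -63.0, "dy": 180.0, "dz": 0.0, "wx": 0.0, "wy": 0.0, "wz": 0.15},
  {"jaw": 1.0, "dx": -78.0, "dy": 225.0, "dz": 0.0, "wx": 0.0, "wy": 0.0, "wz": 0.19},
  {"jaw": 1.0, "dx": -94.0, "dy": 270.0, "dz": 0.0, "wx": 0.0, "wy": 0.0, "wz": 0.23},
  {"jaw": 1.0, "dx": -108.0, "dy": 310.0, "dz": 0.0, "wx": 0.0, "wy": 0.0, "wz": 0.26},
  {"jaw": 1.0, "dx": -118.0, "dy": 340.0, "dz": 0.0, "wx": 0.0, "wy": 0.0, "wz": 0.28},
  {"jaw": 1.0, "dx": -123.0, "dy": 354.0, "dz": 0.0, "wx": 0.0, "wy": 0.0, "wz": 0.29},
  {"jaw": 1.0, "dx": -123.0, "dy": 354.0, "dz": 0.0, "wx": 0.0, "wy": 0.0, "wz": 0.29},
  {"jaw": 1.0, "dx": -123.0, "dy": 354.0, "dz": 0.0, "wx": 0.0, "wy": 0.0, "wz": 0.29},
  {"jaw": 1.0, "dx": -123.0, "dy": 354.0, "dz": 0.0, "wx": 0.0, "wy": 0.0, "wz": 0.29},
])

```text
time: 7.15
tool_pos: [524.4, 348.7, 359.0]
tcp_rot: [-179.9, -0.2, -174.6]
ft_force: [-0.1, 0.2, -3.1]
finger_gap: 12.7
```

Run:
```python
from h import *
a=save('scene','s3');b=save('top','t3');s=sense();print(s['time'],s['tool_pos'],s['tcp_rot'],s['ft_force'],s['finger_gap'])
s=cv2.imread('pics/s3.png');t=cv2.imread('pics/t3.png')
cv2.imwrite('pics/c3.png',np.hstack([cv2.resize(t[150:290,170:310],(390,390)),cv2.resize(s[110:250,180:320],(390,390))]))
```

```text
7.25 [524.75319253 348.66248874 360.19396071] [-1.79963537e+02 -5.67671731e-02 -1.74615941e+02] [ 0.06243495  0.13029213 -3.26369888] 12.36328919870939
```

View pics/c3.png

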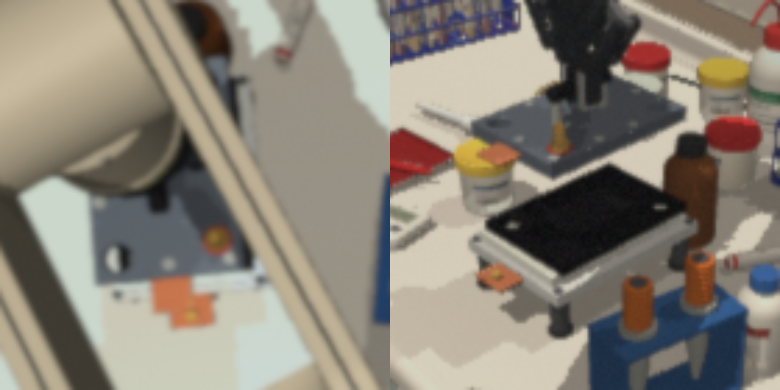

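```bash
python3 - <<'E'
from fit import *
S,T=pickle.load(open('cams.pkl','rb'))
p=np.radians(5.4);R=np.array([[np.cos(p),-np.sin(p)],[np.sin(p),np.cos(p)]])
zu=359.7-155-43
z=zu+14
for n,l,h in (('BLcorner',(-80,55),z),('hole1',(-62,37),z),('tabR',(-105,-15),zu+5),('stub',(-56,-37),z)):
    w=R@np.array(l)+[524.6,348.7]
    for nm,cam,off in(('T',T,[170,150]),('S',S,[180,110])):
        q=proj(cam,[*w,h]);print(n,nm,q.round(1),((q-off)*390/140).round(0))
E
python3 - <<'E'
import cv2,numpy as np
s=cv2.imread('pics/s3.png');t=cv2.imread('pics/t3.png')
cv2.imwrite('pics/c3b.png',np.hstack([cv2.resize(t[205:275,195:265],None,fx=5.7,fy=5.7,interpolation=cv2.INTER_CUBIC),cv2.resize(s[130:200,200:295],None,fx=4,fy=5.7)]))
E
```

```text
BLcorner T [204.5 251.9] [ 96. 284.]
BLcorner S [210.1 152.8] [ 84. 119.]
hole1 T [212.6 242.2] [119. 257.]
hole1 S [220.4 152.9] [113. 120.]
tabR T [240.2 260.8] [196. 309.]
tabR S [220.  169.6] [112. 166.]
stub T [248.4 235.7] [218. 239.]
stub S [242.  162.5] [173. 146.]
```

View pics/c3b.png

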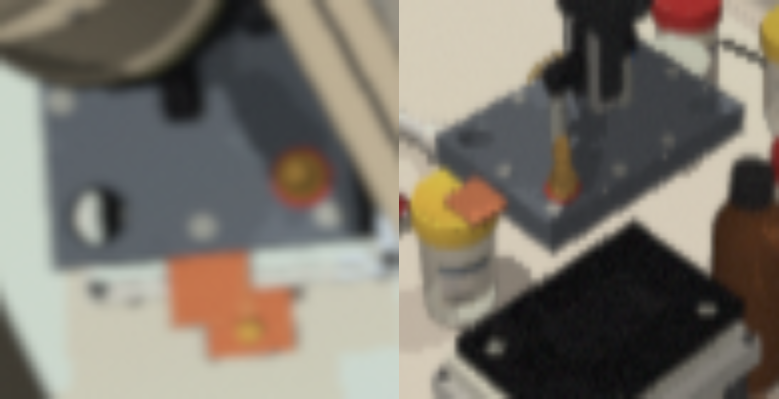

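Call:
arm_command([
  {"jaw": 1.0, "dx": -0.5, "dy": -0.9, "dz": 30.0, "wx": 0.0, "wy": 0.0, "wz": 0.0},
  {"jaw": 1.0, "dx": -0.5, "dy": -0.9, "dz": 55.0, "wx": 0.0, "wy": 0.0, "wz": 0.0},
  {"jaw": 1.0, "dx": -0.5, "dy": -0.9, "dz": 75.0, "wx": 0.0, "wy": 0.0, "wz": 0.0},
  {"jaw": 1.0, "dx": -0.5, "dy": -0.9, "dz": 82.0, "wx": 0.0, "wy": 0.0, "wz": 0.0},
  {"jaw": 1.0, "dx": -0.5, "dy": -0.9, "dz": 84.0, "wx": 0.0, "wy": 0.0, "wz": 0.0},
  {"jaw": 1.0, "dx": -0.5, "dy": -0.9, "dz": 84.0, "wx": 0.0, "wy": 0.0, "wz": 0.0},
  {"jaw": 1.0, "dx": -0.5, "dy": -0.9, "dz": 84.0, "wx": 0.0, "wy": 0.0, "wz": 0.0},
])

```text
time: 7.95
tool_pos: [525.8, 349.1, 278.7]
tcp_rot: [179.9, 0.1, -174.6]
ft_force: [0.1, -0.7, -3.3]
finger_gap: 12.8
```

Run:
```python
from h import *
a=save('scene','s4');b=save('top','t4');s=sense();print(s['time'],s['tool_pos'],s['tcp_rot'],s['ft_force'],s['finger_gap'])
s=cv2.imread('pics/s4.png');t=cv2.imread('pics/t4.png')
cv2.imwrite('pics/c4.png',np.hstack([cv2.resize(t[195:265,195:265],None,fx=5.7,fy=5.7,interpolation=cv2.INTER_CUBIC),cv2.resize(s[150:220,200:295],None,fx=4.2,fy=5.7)]))
```

```text
8.05 [525.6285917  349.16122821 278.5129167 ] [ 1.79945417e+02  1.26603968e-01 -1.74546101e+02] [-0.20565646  0.76131257 -3.80360082] 13.022534070495247
```

View pics/c4.png

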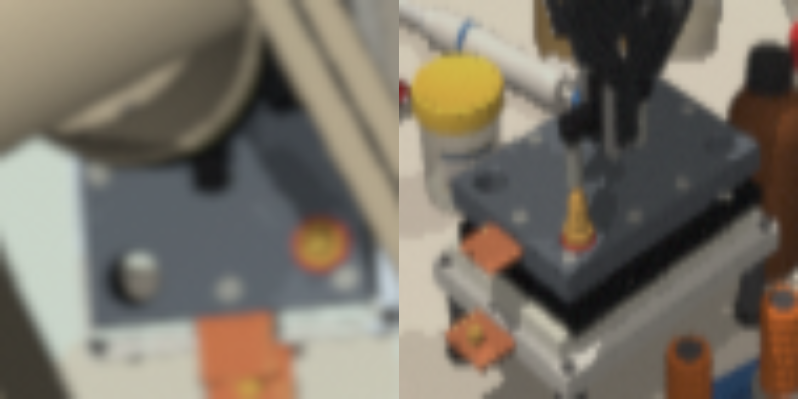

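Call:
arm_command([
  {"jaw": 1.0, "dx": 0.0, "dy": 0.0, "dz": 4.0, "wx": 0.0, "wy": 0.0, "wz": 0.0},
  {"jaw": 1.0, "dx": 0.0, "dy": 0.0, "dz": 7.0, "wx": 0.0, "wy": 0.0, "wz": 0.0},
  {"jaw": 1.0, "dx": 0.0, "dy": 0.0, "dz": 8.0, "wx": 0.0, "wy": 0.0, "wz": 0.0},
  {"jaw": 1.0, "dx": 0.0, "dy": 0.0, "dz": 8.0, "wx": 0.0, "wy": 0.0, "wz": 0.0},
])

```text
time: 8.45
tool_pos: [525.0, 348.9, 268.6]
tcp_rot: [-180.0, -0.0, -174.5]
ft_force: [-0.3, -0.8, -4.6]
finger_gap: 12.4
```

Call:
arm_command([
  {"jaw": 1.0, "dx": 0.0, "dy": 0.0, "dz": 1.0, "wx": 0.0, "wy": 0.0, "wz": 0.0},
  {"jaw": 1.0, "dx": 0.0, "dy": 0.0, "dz": 2.0, "wx": 0.0, "wy": 0.0, "wz": 0.0},
  {"jaw": 1.0, "dx": 0.0, "dy": 0.0, "dz": 2.0, "wx": 0.0, "wy": 0.0, "wz": 0.0},
])

```text
time: 8.75
tool_pos: [525.5, 349.2, 268.3]
tcp_rot: [180.0, 0.1, -174.5]
ft_force: [-1.7, -0.6, 4.9]
finger_gap: 12.8
```

Call:
arm_command([
  {"jaw": 0.0, "dx": 0.0, "dy": 0.0, "dz": 0.0, "wx": 0.0, "wy": 0.0, "wz": 0.0},
  {"jaw": 0.0, "dx": 0.0, "dy": 0.0, "dz": 0.0, "wx": 0.0, "wy": 0.0, "wz": 0.0},
  {"jaw": 0.0, "dx": 0.0, "dy": 0.0, "dz": 0.0, "wx": 0.0, "wy": 0.0, "wz": 0.0},
  {"jaw": 0.0, "dx": 0.0, "dy": 0.0, "dz": 0.0, "wx": 0.0, "wy": 0.0, "wz": 0.0},
  {"jaw": 0.0, "dx": 0.0, "dy": 0.0, "dz": -1.0, "wx": 0.0, "wy": 0.0, "wz": 0.0},
  {"jaw": 0.0, "dx": 0.0, "dy": 0.0, "dz": -30.0, "wx": 0.0, "wy": 0.0, "wz": 0.0},
  {"jaw": 0.0, "dx": 0.0, "dy": 0.0, "dz": -70.0, "wx": 0.0, "wy": 0.0, "wz": 0.0},
  {"jaw": 0.0, "dx": 0.0, "dy": 0.0, "dz": -95.0, "wx": 0.0, "wy": 0.0, "wz": 0.0},
  {"jaw": 0.0, "dx": 0.0, "dy": 0.0, "dz": -95.0, "wx": 0.0, "wy": 0.0, "wz": 0.0},
  {"jaw": 0.0, "dx": 0.0, "dy": 0.0, "dz": -95.0, "wx": 0.0, "wy": 0.0, "wz": 0.0},
])

```text
time: 9.75
tool_pos: [525.3, 349.0, 362.7]
tcp_rot: [180.0, 0.1, -174.5]
ft_force: [-0.8, 0.6, 0.0]
finger_gap: 85.5
```

```bash
python3 - <<'E'
from h import *
a=save('scene','s5');s=sense();print(s['time'],s['tool_pos'],s['tcp_rot'],s['ft_force'],s['finger_gap'])
s=cv2.imread('pics/s5.png')
cv2.imwrite('pics/c5.png',cv2.resize(s[140:260,190:330],None,fx=5,fy=5,interpolation=cv2.INTER_CUBIC))
E
python3 mv.py 525.3 349.1 363 185.4 498.1 156.4 330 185.4
```

```text
9.8 [524.94481706 348.80178706 361.16788059] [-1.79978534e+02 -4.34599153e-02 -1.74543756e+02] [-1.30859822  0.37576592 -0.77081508] 85.06617107127906
dx 45.2 dy -189.3 dz 33.0 wz -0.0000
```

View pics/c5.png

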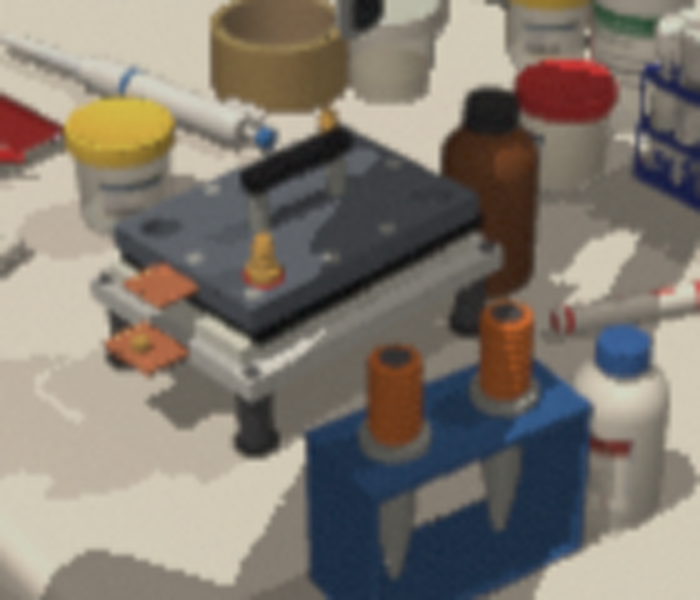

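Call:
arm_command([
  {"jaw": 0.0, "dx": 12.0, "dy": -48.0, "dz": 8.0, "wx": 0.0, "wy": 0.0, "wz": 0.0},
  {"jaw": 0.0, "dx": 23.0, "dy": -96.0, "dz": 16.0, "wx": 0.0, "wy": 0.0, "wz": 0.0},
  {"jaw": 0.0, "dx": 34.0, "dy": -143.0, "dz": 24.0, "wx": 0.0, "wy": 0.0, "wz": 0.0},
  {"jaw": 0.0, "dx": 45.0, "dy": -180.0, "dz": 32.0, "wx": 0.0, "wy": 0.0, "wz": 0.0},
  {"jaw": 0.0, "dx": 45.0, "dy": -189.0, "dz": 32.0, "wx": 0.0, "wy": 0.0, "wz": 0.0},
  {"jaw": 0.0, "dx": 45.0, "dy": -189.0, "dz": 32.0, "wx": 0.0, "wy": 0.0, "wz": 0.0},
  {"jaw": 0.0, "dx": 45.0, "dy": -189.0, "dz": 32.0, "wx": 0.0, "wy": 0.0, "wz": 0.0},
])

```text
time: 10.5
tool_pos: [498.4, 157.0, 329.5]
tcp_rot: [180.0, -0.0, -174.6]
ft_force: [-0.2, -0.2, -0.1]
finger_gap: 85.2
```

Run:
```python
from h import *
b=save('top','t6');a=save('scene','s6');s=sense();print(s['time'],s['tool_pos'],s['tcp_rot'],s['ft_force'],s['finger_gap'])
s=cv2.imread('pics/s6.png');t=cv2.imread('pics/t6.png')
cv2.imwrite('pics/c6.png',np.hstack([cv2.resize(t[165:275,190:290],None,fx=3.9,fy=3.9,interpolation=cv2.INTER_CUBIC),cv2.resize(s[165:275,230:330],None,fx=3.9,fy=3.9,interpolation=cv2.INTER_CUBIC)]))
```

```text
10.6 [498.49444749 157.65182069 329.92719448] [ 1.79977037e+02  3.38463019e-03 -1.74475332e+02] [0.47382033 0.03855335 0.0507078 ] 85.4783938012397
```

View pics/c6.png

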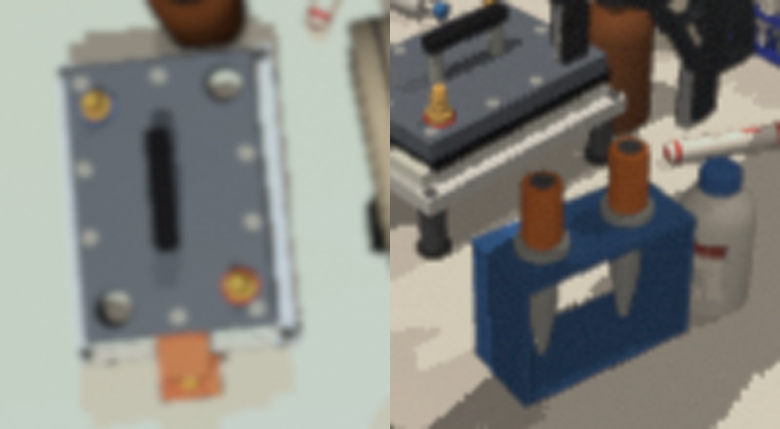

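Run:
```python
from fit import *
S,T=pickle.load(open('cams.pkl','rb'))
def m(cam,off,k,l): return [(cam,np.array(p,float),np.array(q)/k+off) for p,q in l]
o=m(T,[190,165],3.9,[((80,55,86),(62,70)),((80,-55,86),(265,52)),((-80,-55,86),(279,328)),((-80,55,86),(84,346)),((62,-37,86),(224,84)),((-62,37,86),(114,308)),((56,37,109),(96,103)),((-56,-37,109),(240,284))])
x,r=fit(o,(525,350,.1));print(x[:2],np.degrees(x[2]),r.round(1).tolist())
b=m(T,[190,165],3.9,[((-84,59,53),(86,353)),((-84,-59,53),(290,333))])
x,r=fit(b,(525,350,.1));print(x[:2],np.degrees(x[2]),r.round(1).tolist())
```

```text
[524.15606618 348.41580694] 4.993264137928569 [[1.1, -0.2], [-2.6, 0.0], [-0.3, -0.3], [0.5, -0.3], [0.6, 0.4], [0.3, 0.6], [-0.7, -0.6], [-0.2, 0.4]]
[525.1198938 349.7421187] 5.3588157460313415 [[0.5, -0.0], [-0.5, 0.0]]
```

Call:
arm_command([
  {"jaw": 0.0, "dx": 0.4, "dy": -0.8, "dz": 30.0, "wx": 0.0, "wy": 0.0, "wz": 0.0},
  {"jaw": 0.0, "dx": 0.4, "dy": -0.8, "dz": 59.0, "wx": 0.0, "wy": 0.0, "wz": 0.0},
  {"jaw": 0.0, "dx": 0.4, "dy": -0.8, "dz": 59.0, "wx": 0.0, "wy": 0.0, "wz": 0.0},
  {"jaw": 0.0, "dx": 0.4, "dy": -0.8, "dz": 59.0, "wx": 0.0, "wy": 0.0, "wz": 0.0},
  {"jaw": 1.0, "dx": 0.4, "dy": -0.8, "dz": 59.0, "wx": 0.0, "wy": 0.0, "wz": 0.0},
  {"jaw": 1.0, "dx": 0.4, "dy": -0.8, "dz": 59.0, "wx": 0.0, "wy": 0.0, "wz": 0.0},
  {"jaw": 1.0, "dx": 0.4, "dy": -0.8, "dz": 59.0, "wx": 0.0, "wy": 0.0, "wz": 0.0},
  {"jaw": 1.0, "dx": 0.4, "dy": -0.8, "dz": 59.0, "wx": 0.0, "wy": 0.0, "wz": 0.0},
  {"jaw": 1.0, "dx": 0.4, "dy": -0.8, "dz": 59.0, "wx": 0.0, "wy": 0.0, "wz": 0.0},
  {"jaw": 1.0, "dx": 0.4, "dy": -0.8, "dz": 59.0, "wx": 0.0, "wy": 0.0, "wz": 0.0},
  {"jaw": 1.0, "dx": 0.4, "dy": -0.8, "dz": 59.0, "wx": 0.0, "wy": 0.0, "wz": 0.0},
], squeeze=70)

```text
time: 11.7
tool_pos: [498.3, 155.7, 271.8]
tcp_rot: [180.0, 0.1, -174.5]
ft_force: [-1.1, 0.6, 5.5]
finger_gap: 22.1
```

```bash
python3 mv.py 498.2 156.2 381 185.4 590 318.4 381 185.4
```

```text
dx -106.7 dy 152.8 dz -0.0 wz -0.0000
```

Call:
arm_command([
  {"jaw": 1.0, "dx": 0.0, "dy": 0.0, "dz": -15.0, "wx": 0.0, "wy": 0.0, "wz": 0.0},
  {"jaw": 1.0, "dx": 0.0, "dy": 0.0, "dz": -45.0, "wx": 0.0, "wy": 0.0, "wz": 0.0},
  {"jaw": 1.0, "dx": 0.0, "dy": 0.0, "dz": -80.0, "wx": 0.0, "wy": 0.0, "wz": 0.0},
  {"jaw": 1.0, "dx": 0.0, "dy": 0.0, "dz": -110.0, "wx": 0.0, "wy": 0.0, "wz": 0.0},
  {"jaw": 1.0, "dx": 0.0, "dy": 0.0, "dz": -110.0, "wx": 0.0, "wy": 0.0, "wz": 0.0},
  {"jaw": 1.0, "dx": 0.0, "dy": 0.0, "dz": -110.0, "wx": 0.0, "wy": 0.0, "wz": 0.0},
])

```text
time: 12.3
tool_pos: [498.1, 155.6, 382.1]
tcp_rot: [180.0, 0.1, -174.5]
ft_force: [-0.5, 0.1, -1.1]
finger_gap: 22.2
```

Call:
arm_command([
  {"jaw": 1.0, "dx": -25.0, "dy": 36.0, "dz": 0.0, "wx": 0.0, "wy": 0.0, "wz": 0.0},
  {"jaw": 1.0, "dx": -52.0, "dy": 75.0, "dz": 0.0, "wx": 0.0, "wy": 0.0, "wz": 0.0},
  {"jaw": 1.0, "dx": -80.0, "dy": 115.0, "dz": 0.0, "wx": 0.0, "wy": 0.0, "wz": 0.0},
  {"jaw": 1.0, "dx": -100.0, "dy": 143.0, "dz": 0.0, "wx": 0.0, "wy": 0.0, "wz": 0.0},
  {"jaw": 1.0, "dx": -106.7, "dy": 152.8, "dz": 0.0, "wx": 0.0, "wy": 0.0, "wz": 0.0},
  {"jaw": 1.0, "dx": -106.7, "dy": 152.8, "dz": 0.0, "wx": 0.0, "wy": 0.0, "wz": 0.0},
  {"jaw": 1.0, "dx": -106.7, "dy": 152.8, "dz": 10.0, "wx": 0.0, "wy": 0.0, "wz": 0.0},
  {"jaw": 1.0, "dx": -106.7, "dy": 152.8, "dz": 20.0, "wx": 0.0, "wy": 0.0, "wz": 0.0},
  {"jaw": 1.0, "dx": -106.7, "dy": 152.8, "dz": 20.0, "wx": 0.0, "wy": 0.0, "wz": 0.0},
  {"jaw": 1.0, "dx": -106.7, "dy": 152.8, "dz": 20.0, "wx": 0.0, "wy": 0.0, "wz": 0.0},
])

```text
time: 13.3
tool_pos: [589.3, 317.1, 360.1]
tcp_rot: [-180.0, -0.1, -174.6]
ft_force: [0.5, -0.1, -0.9]
finger_gap: 22.3
```

Run:
```python
from h import *
b=save('top','t7');a=save('scene','s7');s=sense();print(s['time'],s['tool_pos'],s['tcp_rot'],s['ft_force'],s['finger_gap'])
p=s['tool_pos'];print(proj(a,[p[0],p[1],p[2]-155-28-78]),proj(a,[590,318.4,86]))
s=cv2.imread('pics/s7.png');t=cv2.imread('pics/t7.png')
cv2.imwrite('pics/c7.png',np.hstack([cv2.resize(t[165:275,190:290],None,fx=3.9,fy=3.9,interpolation=cv2.INTER_CUBIC),cv2.resize(s[130:240,210:310],None,fx=3.9,fy=3.9,interpolation=cv2.INTER_CUBIC)]))
```

```text
13.4 [589.68536039 317.4639109  361.41574076] [ 1.79992150e+02  3.05193028e-02 -1.74576565e+02] [ 0.09146674 -1.29658117 -1.13850862] 22.26163387635537
[276.84820303 173.0182498 ] [276.64655638 177.53435193]
```

View pics/c7.png

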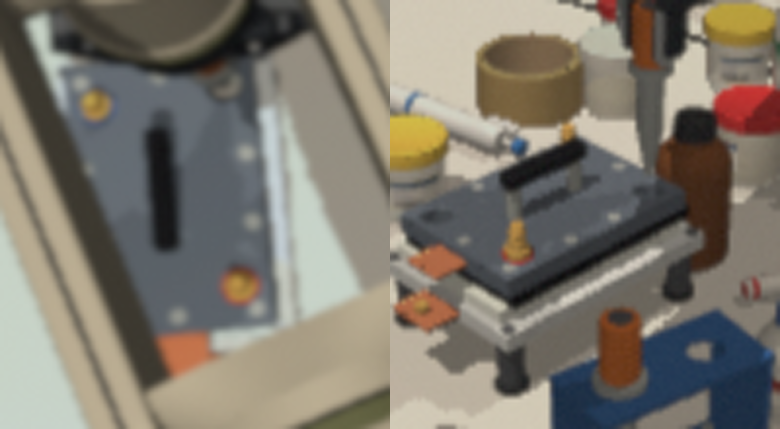

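Call:
arm_command([
  {"jaw": 1.0, "dx": -0.7, "dy": 1.0, "dz": 12.0, "wx": 0.0, "wy": 0.0, "wz": 0.0},
  {"jaw": 1.0, "dx": -0.7, "dy": 1.0, "dz": 24.0, "wx": 0.0, "wy": 0.0, "wz": 0.0},
  {"jaw": 1.0, "dx": -0.7, "dy": 1.0, "dz": 36.0, "wx": 0.0, "wy": 0.0, "wz": 0.0},
  {"jaw": 1.0, "dx": -0.7, "dy": 1.0, "dz": 45.0, "wx": 0.0, "wy": 0.0, "wz": 0.0},
  {"jaw": 1.0, "dx": -0.7, "dy": 1.0, "dz": 45.0, "wx": 0.0, "wy": 0.0, "wz": 0.0},
  {"jaw": 1.0, "dx": -0.7, "dy": 1.0, "dz": 45.0, "wx": 0.0, "wy": 0.0, "wz": 0.0},
])

```text
time: 14.0
tool_pos: [590.1, 318.9, 315.4]
tcp_rot: [-180.0, -0.1, -174.5]
ft_force: [0.2, 0.1, -1.2]
finger_gap: 22.1
```

Call:
arm_command([
  {"jaw": 1.0, "dx": 0.0, "dy": 0.0, "dz": 6.0, "wx": 0.0, "wy": 0.0, "wz": 0.0},
  {"jaw": 1.0, "dx": 0.0, "dy": 0.0, "dz": 12.0, "wx": 0.0, "wy": 0.0, "wz": 0.0},
  {"jaw": 1.0, "dx": 0.0, "dy": 0.0, "dz": 18.0, "wx": 0.0, "wy": 0.0, "wz": 0.0},
  {"jaw": 1.0, "dx": 0.0, "dy": 0.0, "dz": 22.0, "wx": 0.0, "wy": 0.0, "wz": 0.0},
  {"jaw": 1.0, "dx": 0.0, "dy": 0.0, "dz": 22.0, "wx": 0.0, "wy": 0.0, "wz": 0.0},
])

```text
time: 14.5
tool_pos: [589.8, 319.0, 292.7]
tcp_rot: [-180.0, -0.1, -174.5]
ft_force: [-2.4, 1.1, -1.9]
finger_gap: 22.6
```

Call:
arm_command([
  {"jaw": 1.0, "dx": 0.0, "dy": 0.0, "dz": 5.0, "wx": 0.0, "wy": 0.0, "wz": 0.0},
  {"jaw": 1.0, "dx": 0.0, "dy": 0.0, "dz": 10.0, "wx": 0.0, "wy": 0.0, "wz": 0.0},
  {"jaw": 1.0, "dx": 0.0, "dy": 0.0, "dz": 14.0, "wx": 0.0, "wy": 0.0, "wz": 0.0},
  {"jaw": 1.0, "dx": 0.0, "dy": 0.0, "dz": 14.0, "wx": 0.0, "wy": 0.0, "wz": 0.0},
])

```text
time: 14.9
tool_pos: [590.1, 318.9, 278.8]
tcp_rot: [-180.0, -0.0, -174.5]
ft_force: [-0.7, -0.0, -3.4]
finger_gap: 22.4
```

Call:
arm_command([
  {"jaw": 1.0, "dx": 0.0, "dy": 0.0, "dz": 5.0, "wx": 0.0, "wy": 0.0, "wz": 0.0},
  {"jaw": 1.0, "dx": 0.0, "dy": 0.0, "dz": 9.0, "wx": 0.0, "wy": 0.0, "wz": 0.0},
  {"jaw": 1.0, "dx": 0.0, "dy": 0.0, "dz": 10.0, "wx": 0.0, "wy": 0.0, "wz": 0.0},
  {"jaw": 1.0, "dx": 0.0, "dy": 0.0, "dz": 10.0, "wx": 0.0, "wy": 0.0, "wz": 0.0},
])

```text
time: 15.3
tool_pos: [590.4, 318.8, 269.9]
tcp_rot: [-180.0, 0.0, -174.6]
ft_force: [-0.5, 0.2, -0.3]
finger_gap: 22.3
```

Call:
arm_command([
  {"jaw": 1.0, "dx": 0.0, "dy": 0.0, "dz": 1.5, "wx": 0.0, "wy": 0.0, "wz": 0.0},
  {"jaw": 1.0, "dx": 0.0, "dy": 0.0, "dz": 3.0, "wx": 0.0, "wy": 0.0, "wz": 0.0},
  {"jaw": 1.0, "dx": 0.0, "dy": 0.0, "dz": 3.0, "wx": 0.0, "wy": 0.0, "wz": 0.0},
])

```text
time: 15.6
tool_pos: [590.8, 319.1, 269.8]
tcp_rot: [180.0, 0.1, -174.5]
ft_force: [-7.0, -2.8, 14.8]
finger_gap: 22.5
```

Call:
arm_command([
  {"jaw": 0.4, "dx": 0.0, "dy": 0.0, "dz": 0.0, "wx": 0.0, "wy": 0.0, "wz": 0.0},
  {"jaw": 0.4, "dx": 0.0, "dy": 0.0, "dz": 0.0, "wx": 0.0, "wy": 0.0, "wz": 0.0},
  {"jaw": 0.4, "dx": 0.0, "dy": 0.0, "dz": 0.0, "wx": 0.0, "wy": 0.0, "wz": 0.0},
  {"jaw": 0.4, "dx": 0.0, "dy": 0.0, "dz": -4.0, "wx": 0.0, "wy": 0.0, "wz": 0.0},
  {"jaw": 0.4, "dx": 0.0, "dy": 0.0, "dz": -20.0, "wx": 0.0, "wy": 0.0, "wz": 0.0},
  {"jaw": 0.4, "dx": 0.0, "dy": 0.0, "dz": -55.0, "wx": 0.0, "wy": 0.0, "wz": 0.0},
  {"jaw": 0.0, "dx": 0.0, "dy": 0.0, "dz": -75.0, "wx": 0.0, "wy": 0.0, "wz": 0.0},
  {"jaw": 0.0, "dx": 0.0, "dy": 0.0, "dz": -75.0, "wx": 0.0, "wy": 0.0, "wz": 0.0},
  {"jaw": 0.0, "dx": 0.0, "dy": 0.0, "dz": -75.0, "wx": 0.0, "wy": 0.0, "wz": 0.0},
])

```text
time: 16.5
tool_pos: [590.6, 319.1, 343.5]
tcp_rot: [180.0, 0.1, -174.5]
ft_force: [-0.9, -0.1, -1.0]
finger_gap: 84.9
```

```bash
python3 mv.py 590 318.8 343 185.4 438.3 161 333 185.4
```

```text
dx 165.9 dy -142.8 dz 10.0 wz -0.0000
```

Call:
arm_command([
  {"jaw": 0.0, "dx": 33.0, "dy": -29.0, "dz": 0.0, "wx": 0.0, "wy": 0.0, "wz": 0.0},
  {"jaw": 0.0, "dx": 66.0, "dy": -57.0, "dz": 0.0, "wx": 0.0, "wy": 0.0, "wz": 0.0},
  {"jaw": 0.0, "dx": 100.0, "dy": -86.0, "dz": 0.0, "wx": 0.0, "wy": 0.0, "wz": 0.0},
  {"jaw": 0.0, "dx": 135.0, "dy": -116.0, "dz": 5.0, "wx": 0.0, "wy": 0.0, "wz": 0.0},
  {"jaw": 0.0, "dx": 158.0, "dy": -136.0, "dz": 10.0, "wx": 0.0, "wy": 0.0, "wz": 0.0},
  {"jaw": 0.0, "dx": 166.0, "dy": -142.8, "dz": 10.0, "wx": 0.0, "wy": 0.0, "wz": 0.0},
  {"jaw": 0.0, "dx": 166.0, "dy": -142.8, "dz": 10.0, "wx": 0.0, "wy": 0.0, "wz": 0.0},
  {"jaw": 0.0, "dx": 166.0, "dy": -142.8, "dz": 10.0, "wx": 0.0, "wy": 0.0, "wz": 0.0},
])

```text
time: 17.3
tool_pos: [439.2, 161.4, 332.2]
tcp_rot: [180.0, 0.0, -174.6]
ft_force: [0.6, -0.6, 0.7]
finger_gap: 85.0
```

Run:
```python
from h import *
b=save('top','t8');a=save('scene','s8');s=sense();print(s['time'],s['tool_pos'],s['tcp_rot'],s['ft_force'],s['finger_gap'])
s=cv2.imread('pics/s8.png');t=cv2.imread('pics/t8.png')
cv2.imwrite('pics/c8.png',np.hstack([cv2.resize(t[165:275,190:290],None,fx=3.9,fy=3.9,interpolation=cv2.INTER_CUBIC),cv2.resize(s[140:250,210:310],None,fx=3.9,fy=3.9,interpolation=cv2.INTER_CUBIC)]))
```

```text
17.4 [439.40725114 161.73696355 332.22071455] [ 1.79982034e+02  3.40991014e-02 -1.74518115e+02] [ 0.65147377 -0.11372565  1.30536576] 85.32069054229487
```

View pics/c8.png

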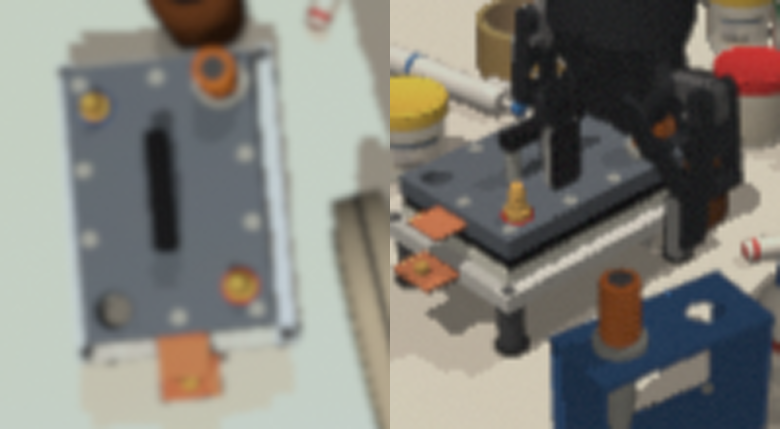

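```bash
python3 - <<'E'
from fit import *
S,T=pickle.load(open('cams.pkl','rb'))
for q in((113,310),(212,72)):print(atz(T,np.array(q)/3.9+[190,165],86 if q[0]<200 else 131).round(1))
print(proj(T,[459.9,381,86]))
E
python3 mv.py 439.2 161.5 332.5 185.4 438.4 161.1 271.5 185.4
```

```text
[459.4 381.   86. ]
[589.  320.5 131. ]
[218.98856171 244.24361365]
dx 0.8 dy -0.3 dz 61.0 wz -0.0000
```

Second pin: descend and grip.

Call:
arm_command([
  {"jaw": 0.0, "dx": 0.8, "dy": -0.4, "dz": 30.0, "wx": 0.0, "wy": 0.0, "wz": 0.0},
  {"jaw": 0.0, "dx": 0.8, "dy": -0.4, "dz": 61.0, "wx": 0.0, "wy": 0.0, "wz": 0.0},
  {"jaw": 0.0, "dx": 0.8, "dy": -0.4, "dz": 61.0, "wx": 0.0, "wy": 0.0, "wz": 0.0},
  {"jaw": 0.0, "dx": 0.8, "dy": -0.4, "dz": 61.0, "wx": 0.0, "wy": 0.0, "wz": 0.0},
  {"jaw": 1.0, "dx": 0.8, "dy": -0.4, "dz": 61.0, "wx": 0.0, "wy": 0.0, "wz": 0.0},
  {"jaw": 1.0, "dx": 0.8, "dy": -0.4, "dz": 61.0, "wx": 0.0, "wy": 0.0, "wz": 0.0},
  {"jaw": 1.0, "dx": 0.8, "dy": -0.4, "dz": 61.0, "wx": 0.0, "wy": 0.0, "wz": 0.0},
  {"jaw": 1.0, "dx": 0.8, "dy": -0.4, "dz": 61.0, "wx": 0.0, "wy": 0.0, "wz": 0.0},
  {"jaw": 1.0, "dx": 0.8, "dy": -0.4, "dz": 61.0, "wx": 0.0, "wy": 0.0, "wz": 0.0},
  {"jaw": 1.0, "dx": 0.8, "dy": -0.4, "dz": 61.0, "wx": 0.0, "wy": 0.0, "wz": 0.0},
  {"jaw": 1.0, "dx": 0.8, "dy": -0.4, "dz": 61.0, "wx": 0.0, "wy": 0.0, "wz": 0.0},
])

```text
time: 18.5
tool_pos: [438.2, 160.6, 271.8]
tcp_rot: [180.0, 0.1, -174.5]
ft_force: [-1.1, -1.6, 5.4]
finger_gap: 22.2
```

Call:
arm_command([
  {"jaw": 1.0, "dx": 0.0, "dy": 0.0, "dz": -15.0, "wx": 0.0, "wy": 0.0, "wz": 0.0},
  {"jaw": 1.0, "dx": 0.0, "dy": 0.0, "dz": -45.0, "wx": 0.0, "wy": 0.0, "wz": 0.0},
  {"jaw": 1.0, "dx": 0.0, "dy": 0.0, "dz": -80.0, "wx": 0.0, "wy": 0.0, "wz": 0.0},
  {"jaw": 1.0, "dx": 0.0, "dy": 0.0, "dz": -115.0, "wx": 0.0, "wy": 0.0, "wz": 0.0},
  {"jaw": 1.0, "dx": 0.0, "dy": 0.0, "dz": -130.0, "wx": 0.0, "wy": 0.0, "wz": 0.0},
  {"jaw": 1.0, "dx": 0.0, "dy": 0.0, "dz": -130.0, "wx": 0.0, "wy": 0.0, "wz": 0.0},
  {"jaw": 1.0, "dx": 0.0, "dy": 0.0, "dz": -130.0, "wx": 0.0, "wy": 0.0, "wz": 0.0},
])

```text
time: 19.2
tool_pos: [437.6, 160.5, 399.3]
tcp_rot: [-180.0, -0.1, -174.5]
ft_force: [-0.2, 0.1, -1.7]
finger_gap: 21.9
```

```bash
python3 mv.py 438.3 161 401 185.4 459.8 380.9 381 185.4
```

```text
dx -42.1 dy 216.9 dz 20.0 wz -0.0000
```

Call:
arm_command([
  {"jaw": 1.0, "dx": -8.0, "dy": 40.0, "dz": 0.0, "wx": 0.0, "wy": 0.0, "wz": 0.0},
  {"jaw": 1.0, "dx": -16.0, "dy": 82.0, "dz": 0.0, "wx": 0.0, "wy": 0.0, "wz": 0.0},
  {"jaw": 1.0, "dx": -25.0, "dy": 126.0, "dz": 0.0, "wx": 0.0, "wy": 0.0, "wz": 0.0},
  {"jaw": 1.0, "dx": -33.0, "dy": 168.0, "dz": 0.0, "wx": 0.0, "wy": 0.0, "wz": 0.0},
  {"jaw": 1.0, "dx": -40.0, "dy": 204.0, "dz": 0.0, "wx": 0.0, "wy": 0.0, "wz": 0.0},
  {"jaw": 1.0, "dx": -42.5, "dy": 217.2, "dz": 0.0, "wx": 0.0, "wy": 0.0, "wz": 0.0},
  {"jaw": 1.0, "dx": -42.5, "dy": 217.2, "dz": 0.0, "wx": 0.0, "wy": 0.0, "wz": 0.0},
  {"jaw": 1.0, "dx": -42.5, "dy": 217.2, "dz": 15.0, "wx": 0.0, "wy": 0.0, "wz": 0.0},
  {"jaw": 1.0, "dx": -42.5, "dy": 217.2, "dz": 35.0, "wx": 0.0, "wy": 0.0, "wz": 0.0},
  {"jaw": 1.0, "dx": -42.5, "dy": 217.2, "dz": 40.0, "wx": 0.0, "wy": 0.0, "wz": 0.0},
  {"jaw": 1.0, "dx": -42.5, "dy": 217.2, "dz": 40.0, "wx": 0.0, "wy": 0.0, "wz": 0.0},
  {"jaw": 1.0, "dx": -42.5, "dy": 217.2, "dz": 40.0, "wx": 0.0, "wy": 0.0, "wz": 0.0},
])

```text
time: 20.4
tool_pos: [459.7, 380.1, 361.3]
tcp_rot: [180.0, 0.0, -174.6]
ft_force: [0.4, -0.7, -1.5]
finger_gap: 22.3
```

Run:
```python
from h import *
a=save('scene','s9');s=sense();print(s['time'],s['tool_pos'],s['tcp_rot'],s['ft_force'],s['finger_gap'])
s=cv2.imread('pics/s9.png')
cv2.imwrite('pics/c9.png',cv2.resize(s[120:240,200:320],None,fx=4.5,fy=4.5,interpolation=cv2.INTER_CUBIC))
```

```text
20.45 [459.85684376 380.3723254  361.88789187] [ 1.79968038e+02  6.80201485e-02 -1.74587098e+02] [-0.5405948   0.10892575 -1.64310743] 22.490451373735915
```

View pics/c9.png

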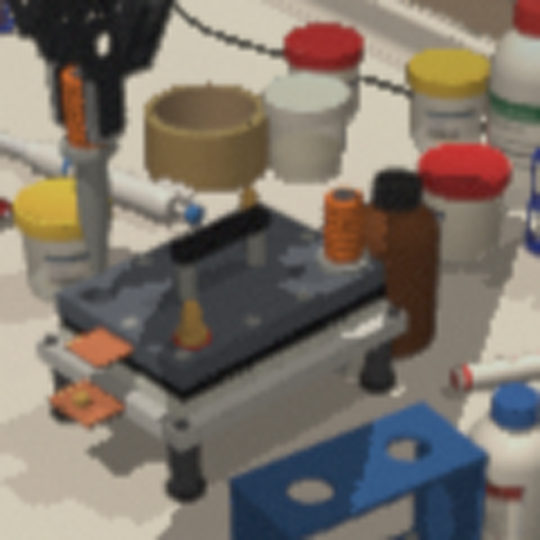

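Call:
arm_command([
  {"jaw": 1.0, "dx": 0.0, "dy": 0.6, "dz": 12.0, "wx": 0.0, "wy": 0.0, "wz": 0.0},
  {"jaw": 1.0, "dx": 0.0, "dy": 0.6, "dz": 24.0, "wx": 0.0, "wy": 0.0, "wz": 0.0},
  {"jaw": 1.0, "dx": 0.0, "dy": 0.6, "dz": 36.0, "wx": 0.0, "wy": 0.0, "wz": 0.0},
  {"jaw": 1.0, "dx": 0.0, "dy": 0.6, "dz": 46.0, "wx": 0.0, "wy": 0.0, "wz": 0.0},
  {"jaw": 1.0, "dx": 0.0, "dy": 0.6, "dz": 46.0, "wx": 0.0, "wy": 0.0, "wz": 0.0},
  {"jaw": 1.0, "dx": 0.0, "dy": 0.6, "dz": 46.0, "wx": 0.0, "wy": 0.0, "wz": 0.0},
])

```text
time: 21.05
tool_pos: [459.3, 381.4, 314.4]
tcp_rot: [-180.0, -0.1, -174.5]
ft_force: [0.4, 0.9, -1.3]
finger_gap: 22.6
```

Call:
arm_command([
  {"jaw": 1.0, "dx": 0.0, "dy": 0.0, "dz": 6.0, "wx": 0.0, "wy": 0.0, "wz": 0.0},
  {"jaw": 1.0, "dx": 0.0, "dy": 0.0, "dz": 12.0, "wx": 0.0, "wy": 0.0, "wz": 0.0},
  {"jaw": 1.0, "dx": 0.0, "dy": 0.0, "dz": 18.0, "wx": 0.0, "wy": 0.0, "wz": 0.0},
  {"jaw": 1.0, "dx": 0.0, "dy": 0.0, "dz": 22.0, "wx": 0.0, "wy": 0.0, "wz": 0.0},
  {"jaw": 1.0, "dx": 0.0, "dy": 0.0, "dz": 22.0, "wx": 0.0, "wy": 0.0, "wz": 0.0},
])

```text
time: 21.55
tool_pos: [459.4, 381.2, 292.1]
tcp_rot: [-180.0, -0.0, -174.6]
ft_force: [1.2, 0.3, -1.8]
finger_gap: 22.4
```

Call:
arm_command([
  {"jaw": 1.0, "dx": 0.0, "dy": 0.0, "dz": 5.0, "wx": 0.0, "wy": 0.0, "wz": 0.0},
  {"jaw": 1.0, "dx": 0.0, "dy": 0.0, "dz": 10.0, "wx": 0.0, "wy": 0.0, "wz": 0.0},
  {"jaw": 1.0, "dx": 0.0, "dy": 0.0, "dz": 14.0, "wx": 0.0, "wy": 0.0, "wz": 0.0},
  {"jaw": 1.0, "dx": 0.0, "dy": 0.0, "dz": 14.0, "wx": 0.0, "wy": 0.0, "wz": 0.0},
])

```text
time: 21.95
tool_pos: [459.3, 381.3, 278.1]
tcp_rot: [-180.0, -0.0, -174.5]
ft_force: [1.5, -1.2, -1.9]
finger_gap: 22.6
```

Call:
arm_command([
  {"jaw": 1.0, "dx": 0.0, "dy": 0.0, "dz": 4.0, "wx": 0.0, "wy": 0.0, "wz": 0.0},
  {"jaw": 1.0, "dx": 0.0, "dy": 0.0, "dz": 8.0, "wx": 0.0, "wy": 0.0, "wz": 0.0},
  {"jaw": 1.0, "dx": 0.0, "dy": 0.0, "dz": 9.0, "wx": 0.0, "wy": 0.0, "wz": 0.0},
  {"jaw": 1.0, "dx": 0.0, "dy": 0.0, "dz": 9.0, "wx": 0.0, "wy": 0.0, "wz": 0.0},
])

```text
time: 22.35
tool_pos: [459.5, 381.4, 269.9]
tcp_rot: [-180.0, -0.0, -174.5]
ft_force: [1.7, -1.8, -0.6]
finger_gap: 22.7
```

Call:
arm_command([
  {"jaw": 1.0, "dx": 0.0, "dy": 0.0, "dz": 1.5, "wx": 0.0, "wy": 0.0, "wz": 0.0},
  {"jaw": 1.0, "dx": 0.0, "dy": 0.0, "dz": 3.0, "wx": 0.0, "wy": 0.0, "wz": 0.0},
  {"jaw": 1.0, "dx": 0.0, "dy": 0.0, "dz": 3.0, "wx": 0.0, "wy": 0.0, "wz": 0.0},
])

```text
time: 22.65
tool_pos: [459.8, 381.8, 269.8]
tcp_rot: [179.9, 0.1, -174.5]
ft_force: [-5.4, -6.5, 17.1]
finger_gap: 22.3
```

Call:
arm_command([
  {"jaw": 0.4, "dx": 0.0, "dy": 0.0, "dz": 0.0, "wx": 0.0, "wy": 0.0, "wz": 0.0},
  {"jaw": 0.4, "dx": 0.0, "dy": 0.0, "dz": 0.0, "wx": 0.0, "wy": 0.0, "wz": 0.0},
  {"jaw": 0.4, "dx": 0.0, "dy": 0.0, "dz": 0.0, "wx": 0.0, "wy": 0.0, "wz": 0.0},
  {"jaw": 0.4, "dx": 0.0, "dy": 0.0, "dz": -4.0, "wx": 0.0, "wy": 0.0, "wz": 0.0},
  {"jaw": 0.4, "dx": 0.0, "dy": 0.0, "dz": -20.0, "wx": 0.0, "wy": 0.0, "wz": 0.0},
  {"jaw": 0.4, "dx": 0.0, "dy": 0.0, "dz": -60.0, "wx": 0.0, "wy": 0.0, "wz": 0.0},
  {"jaw": 0.4, "dx": 0.0, "dy": 0.0, "dz": -100.0, "wx": 0.0, "wy": 0.0, "wz": 0.0},
  {"jaw": 0.4, "dx": 0.0, "dy": -40.0, "dz": -120.0, "wx": 0.0, "wy": 0.0, "wz": 0.0},
  {"jaw": 0.4, "dx": 0.0, "dy": -85.0, "dz": -120.0, "wx": 0.0, "wy": 0.0, "wz": 0.0},
  {"jaw": 0.4, "dx": 0.0, "dy": -130.0, "dz": -120.0, "wx": 0.0, "wy": 0.0, "wz": 0.0},
  {"jaw": 0.4, "dx": 0.0, "dy": -175.0, "dz": -120.0, "wx": 0.0, "wy": 0.0, "wz": 0.0},
  {"jaw": 0.4, "dx": 0.0, "dy": -220.0, "dz": -120.0, "wx": 0.0, "wy": 0.0, "wz": 0.0},
])

```text
time: 23.85
tool_pos: [480.2, 160.8, 388.6]
tcp_rot: [180.0, 0.1, -174.5]
ft_force: [0.8, -1.0, 0.8]
finger_gap: 51.3
```

Call:
arm_command([
  {"jaw": 0.4, "dx": 0.0, "dy": -50.0, "dz": 0.0, "wx": 0.0, "wy": 0.0, "wz": 0.0},
  {"jaw": 0.4, "dx": 0.0, "dy": -90.0, "dz": 0.0, "wx": 0.0, "wy": 0.0, "wz": 0.0},
  {"jaw": 0.4, "dx": 0.0, "dy": -130.0, "dz": 0.0, "wx": 0.0, "wy": 0.0, "wz": 0.0},
  {"jaw": 0.4, "dx": 0.0, "dy": -150.0, "dz": 0.0, "wx": 0.0, "wy": 0.0, "wz": 0.0},
  {"jaw": 0.4, "dx": 0.0, "dy": -150.0, "dz": 0.0, "wx": 0.0, "wy": 0.0, "wz": 0.0},
  {"jaw": 0.4, "dx": 0.0, "dy": -150.0, "dz": 0.0, "wx": 0.0, "wy": 0.0, "wz": 0.0},
])

```text
time: 24.45
tool_pos: [494.7, 13.0, 388.0]
tcp_rot: [180.0, 0.1, -174.6]
ft_force: [0.1, 0.8, 0.1]
finger_gap: 51.2
```

Run:
```python
from h import *
b=save('top','t10');a=save('scene','s10');s=sense();print(s['time'],s['tool_pos'],s['ft_force'],s['finger_gap'])
s=cv2.imread('pics/s10.png');t=cv2.imread('pics/t10.png')
cv2.imwrite('pics/c10.png',np.hstack([cv2.resize(t[165:275,190:290],None,fx=3.9,fy=3.9,interpolation=cv2.INTER_CUBIC),cv2.resize(s[140:250,205:305],None,fx=3.9,fy=3.9,interpolation=cv2.INTER_CUBIC)]))
```

```text
24.55 [494.60759626  13.94643463 387.55268563] [ 0.31800002  0.36473379 -0.38452998] 51.15669087328402
```

View pics/c10.png

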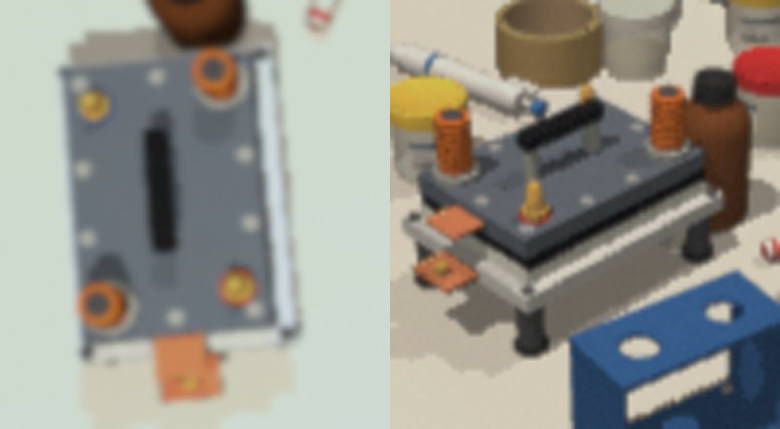

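View pics/t10.png

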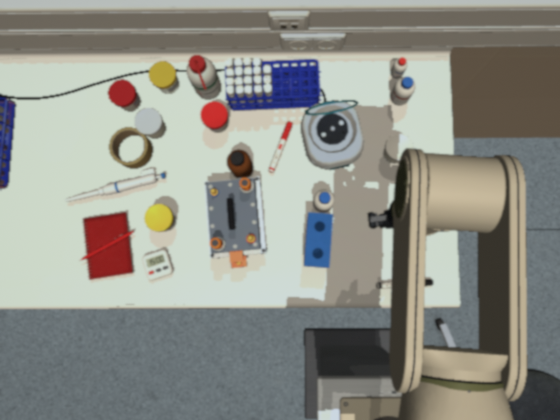

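Run:
```python
from h import *
import pickle
S,T=pickle.load(open('cams.pkl','rb'))
s=cv2.imread('pics/s10.png');cv2.imwrite('pics/d.png',np.hstack([cv2.resize(s[155:195,a:a+40],(390,390),interpolation=cv2.INTER_CUBIC) for a in(202,258)]))
for n,w in(('h0',(590.3,319)),('h1',(459.7,381.2))):
    for z in(86,91,131): print(n,z,proj(S,[*w,z]).round(1))
```

```text
h0 86 [276.6 177.4]
h0 91 [276.6 175.8]
h0 131 [276.8 162.5]
h1 86 [222.6 183.7]
h1 91 [222.5 182.1]
h1 131 [221.4 168.6]
```

View pics/d.png

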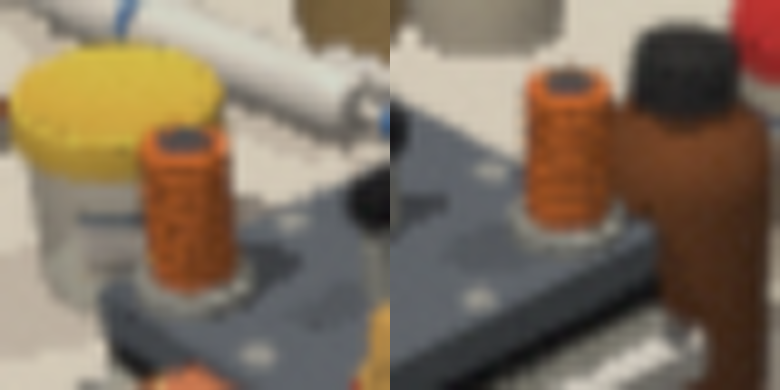

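```bash
python3 -c "
from bench import *
print(hand_in())"
```

```text
the job is handed in; nothing more can be done
None
```

The end plate is on the stack with its copper tab above the base's tab. Both pins are driven in, and the job is handed in at about 25 s of the 72 s allowed. I gripped the plate by its handle, then drove each pin in until it stopped against 15–17 N of push.

**Pins home:** for each pin, the gripper height at the end puts the flange's underside at about 86 mm, the given home height. The pins stand upright, and their head tops appear within about 1 pixel (about 2–3 mm) of where home pins should be. The gripper stopped within about 1 mm of where I had computed the two base holes.

**Plate on the stack:** after letting go, I measured the end plate about 1.5 mm and 0.4° off the base. I did not measure its position again after the pins went in.

**Bystanders:** the last pictures show nothing tipped over or visibly moved. The arm covers the area around the white cup and part of the marker in the overhead picture, so those two are less certain.

**What disagreed or was not checked:**
- The scene camera placed things about 6 mm off from the overhead camera. The gripper's known position agreed with the overhead one, so I used that.
- I did not measure the frame's or the graphite plate's final position. That they are in line rests on both pins having gone fully home.

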